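Fetch a pipe flange from the back of a latched tilt-out bin

TASK

Unlatch the grey tilt-out parts bin by pulling its spring knob up and turning it about a quarter turn, so that it stays up when let go, then tilt the bin forward as far as it goes. Take the round pipe flange out of its rear pocket and stand it upright on the floor of the open steel tray. Then push the bin fully shut again (the knob stays parked up); leave the angle bracket and the tape roll in the bin and do not shift the tin.

Things in the scene. Friction and masses are not known exactly. Their poses are not given: they have to be found in the camera images.
- bin_unit: Fixed sheet-metal frame of the tilt-out bin, about 180 mm deep, 200 mm wide, 167 mm high. Origin: on the table under the middle of the bin's hinge line, which runs along y at z = 12 mm; x points into the unit (away from its front), y to its left, z up. Side cheeks at y = +-95 mm from x = 107 to 167 mm. The latch post stands at the left: x = 42 to 58, y = 143 to 173 mm, up to z = 110 mm.
- bin (a joint): Tilt of the bin about its hinge (its lower front edge), rad: 0 = shut, grows as its top comes forward (bin_unit's -x), stop at 0.66. Spring-balanced and stiff (0.3 N m): it stays where it is left; 2 to 7 N at the rim moves it. Held shut (0.02 of play) while the latch pin is down. Bin: 150 mm deep, 168 mm wide, front wall 90 mm high, rear and rear side walls 40 mm.
- bin_rim (a point): Middle of the top edge of the bin's front wall, which is 4 mm thick with a 12 mm lip along the top of its outside. Shut, it lies at x = 2, z = 102 mm of bin_unit. It moves with the bin, its axes are bin_unit's tilted with the bin. Behind the wall is a front bay 67 mm deep (x), open above, holding the tape roll on its floor: the wall can be pulled from inside there and pushed back from outside.
- hood_edge (a point): Middle of the front edge of the fixed hood plate (its top face, 167 mm above the table; 5 mm thick, 194 mm wide along y, 80 mm deep towards x). The hood hangs over the rear pockets while the bin is shut; tilted fully, their contents stand clear in front of it.
- pocket_left (a point): Middle of the floor of the bin's left rear pocket, at x = 110, y = 41 mm, 4 mm above the hinge plane with the bin shut; moves with the bin, axes bin_unit's tilted with it. The pocket is 72 x 78 mm, with a low wall 24 mm high in front and towards the other pocket.
- pocket_right (a point): The same for the right rear pocket (y = -41 mm).
- latch_grip (a point): Grip point of the black bar knob of the spring latch, left of the bin: on the vertical turning axis (x = 5, y = 158 mm of bin_unit), 148 mm above the table with the pin down. The bar is 44 mm long (along this point's x), 14 mm thick (along y) and 28 mm high, the grip point 12 mm below its top; the space beside it is free down to 122 mm above the table.
- latch_lift (a joint): Height of the latch pin, m: 0 = down in the hole of the bin's catch (locked), stop at 0.018. A spring of 3 to 6 N pulls it down. It must be lifted more than 12 mm to turn; turned, it rests parked at about 0.0115, clear of the catch.
- latch_turn (a joint): Turn of the knob about the vertical, rad, positive anticlockwise from above: near 0 the cross bar under the knob lies in its slot and the pin can go down; lifted and turned by more than about 0.9 either way (stops at +-1.6) it stays up when let go.
- flange_mid (a point): The steel pipe flange, 0.1 to 0.21 kg: round base plate 66 mm in diameter and 8 mm thick with a round upright pipe stub 32 mm in diameter, 100 mm high in all. The point is on its axis, half-way up (50 mm above its underside); z along the stub. It stands in one of the two rear pockets, either one.
- bracket_mid (a point): The steel angle bracket in the other rear pocket: foot 62 x 56 mm, flat upright leg 56 mm wide, 84 mm high, with a rib. The point is above the middle of the foot, 42 mm up.
- roll_mid (a point): Black roll of tape, 52 mm in diameter, 19 mm high, lying on the floor of the bin's front bay; the point is its centre. It may slide about in the bay.
- tray_in (a point): Middle of the inner floor of the empty steel tray, 150 x 160 mm outside (x, y), walls 4 mm thick, 30 mm high over the table; the floor is a few mm above the table at this point's height.
- tin_mid (a point): Printed tin can, 58 mm in diameter, 72 mm high, standing on the table; the point is its centre.

How it is judged:
By the outcome, as a careful person would: the job done as asked, in the order asked, and still so for the second after the job is handed in, with the robot touching nothing.
It also fails if it takes over 72 s, if anything falls off the work surface, if the arm or the gripper's body presses on something with over 40 N, if the wrist force passes 120 N, or if a joint passes its speed limit or range.

ROBOT

A 6-joint arm with a two-finger parallel gripper is mounted at the origin on a cart in front of the work surface, level with it; the furniture and walls round the work are solid. World frame = base frame: x ahead of the robot, y to its left, z up, the work surface at z = 0. Lengths are in m, angles in rad, forces in N, time in s.
With the tool pointing down it reaches from about 0.35 to 0.775 m from the base axis. Payload 7.3 kg.
Tool frame: the origin (TCP) lies at the very end of the fingers, on their centre line; the grasp point (between the pads) lies 19 mm behind it; z points along the fingers, y is the line along which they close (so a half turn about z gives the same grasp; the last joint's range is limited). The gripper opens to 92 mm and grips with 3 to 60 N. Pads are 19 mm wide; open, the fingers measure 130 mm over their backs; the gripper's body (75 mm by 190 mm) begins 47 mm behind the grasp point.
Start: joints at [-1.378, 0.342, 1.524, -0, 1.275, -0.146], TCP at [0.175, -0.495, 0.194] pointing down, gripper open.
Joint ranges: [-2.53, 2.53], [-0.77, 2.02], [0.04, 2.7], [-1, 4.14], [0.28, 2.66], [-3.11, 3.11]. Speed limits (rad/s): [2.57, 2.57, 3.14, 3.14, 3.14, 3.14].

INTERFACE

Orientations are given as [roll, pitch, yaw] about the fixed x, y, z axes, in that order (R = Rz(yaw) Ry(pitch) Rx(roll)).
In Python, from cell import robot gives the robot as it stands. The module is installed in compiled form; this text tells all that it offers.
- The arm moves only by the tool arm_command, never from a script. Its argument "moves" is a list of rows, each a list of 3 entries, a list of its own where there are three numbers: the shift along the tool's x, y, z in m, then the turn, a rotation vector about the tool's x, y, z in rad, then the finger opening in m, from 0 to 0.0918. In form: [[[dx, dy, dz], [ax, ay, az], claw], ...]. A call has exactly 5 rows; each row is the pose to reach, as a shift and turn from the pose commanded when the call began, along the tool's axes at that moment; what a row does not reach only later rows make up. A row lasts 1/10 s, in which the tool goes at most 50 mm and 8.59 degrees, less where a joint would pass 70% of its speed; a pose out of reach is approached as far as the arm can. A call with a gripper value outside its range is refused whole. The fingers move at their own pace and stop on an object; "squeeze" is the grip in N (left out, the last holds). Time passes only in rows, so rows that repeat a pose let the fingers close, or fill a call up. It gives the time, the measured TCP pose, the force, the opening and the grip force at its end, in the units of the state.
- robot.observe(): the state, without advancing time (a new reading comes with each control period).
- robot.read_camera(name): name is "scene" or "top"; returns the picture (384x512x3 uint8, red, green, blue); there is no depth.
- robot.camera_model(name): a dict with "fx", "fy", "cx", "cy" (pixels), "R" (3x3) and "t" (3): a world point X has camera coordinates R X + t. Camera axes: x right, y down, z forward; pixel columns grow to the right and rows downward; lengths in m; the calibration is good to about 2 mm. A picture is of the moment at which its call begins. camera_model takes no time and is no camera call.
- robot.hand_in(): hands the job in; it is judged then, once.
The state is a dict: "time": time; "qpos": joint angles; "qvel": joint speeds; "joint_efforts": joint torques, N m; "tool_pos": TCP position; "tool_rot": TCP orientation; "contact_force": force on the tool from outside, world axes, zero at the start; "torque": the same for the moment, N m; "opening": finger opening in m; "grip_force": force on a finger pad.
Only numpy, scipy, OpenCV 4.12 (cv2) and the standard library are available. Lean on these libraries where they do the work, as an engineer would, in place of code of your own. Each camera call takes 0.05 s, during which the arm holds its last target. There are 200 camera calls.

## Working session

There is one attempt and no reset: what is moved stays moved. The work goes in short steps, Python scripts to look and compute and a tool call to move; the robot and the scene stay as the last step left them, time stands still between calls to the robot, and variables do not carry over. Pictures are saved under pics/ and viewed, at most 10 in all, crops included, and the job is handed in when it is done.

Besides the shell and the picture viewer there is one more tool, called after "Emit:" as name(argument=value, ...) on one line, values as JSON. arm_command: Moves the arm, as the interface text tells. Its arguments: {"type":"object","properties":{"moves":{"type":"array"},"squeeze":{"type":"number"}},"required":["moves"]}

```bash
mkdir -p pics; ls
cat > h.py <<'E'
import numpy as np,cv2
from scipy.spatial.transform import Rotation as Ro
from cell import robot
def snap(n,f):
    im=robot.read_camera(n); cv2.imwrite('pics/'+f,im[:,:,::-1]); return im
def ray(n,u,v,z):
    m=robot.camera_model(n);R=np.array(m['R']);t=np.array(m['t'])
    o=-R.T@t; d=R.T@np.array([(u-m['cx'])/m['fx'],(v-m['cy'])/m['fy'],1]); return o+d*(z-o[2])/d[2]
def proj(n,X):
    m=robot.camera_model(n);c=np.array(m['R'])@np.array(X)+np.array(m['t'])
    return [m['fx']*c[0]/c[2]+m['cx'],m['fy']*c[1]/c[2]+m['cy']]
E
python3 - <<'E'
from h import *
a=snap('scene','s1.png');b=snap('top','t1.png')
cv2.imwrite('pics/s1.png',cv2.resize(a[:,:,::-1],(800,600)));cv2.imwrite('pics/t1.png',cv2.resize(b[:,:,::-1],(800,600)))
for n in('scene','top'):
    m=robot.camera_model(n);print(m, -np.array(m['R']).T@np.array(m['t']))
print(robot.observe())
E
```

```text
pics
{'fx': 457.2803944033564, 'fy': 457.2803944033564, 'cx': 259.0683286208027, 'cy': 190.49946752456472, 'R': array([[ 0.11722816,  0.99307631, -0.00754947],
       [ 0.84050623, -0.10326129, -0.53187065],
       [-0.52896771,  0.05600484, -0.84679196]]), 't': array([-0.01193888, -0.38493905,  1.9322497 ])} [ 1.34704094 -0.13610842  1.43138559]
{'fx': 437.16779453370566, 'fy': 437.16779453370566, 'cx': 256.80783265064247, 'cy': 185.11982894179232, 'R': array([[ 5.50092271e-04, -9.99937103e-01, -1.12020865e-02],
       [-9.98224958e-01,  1.18043255e-04, -5.95560178e-02],
       [ 5.95535942e-02,  1.12149637e-02, -9.98162108e-01]]), 't': array([-0.0173865 ,  0.52590547,  1.31742475])} [ 0.44652415 -0.03222236  1.34612954]
{'time': 0.1, 'qpos': array([-1.37795179e+00,  3.42644217e-01,  1.52491542e+00, -6.51497061e-06,
        1.27540035e+00, -1.45991897e-01]), 'qvel': array([-5.90618787e-04,  7.92198550e-05, -1.25551142e-03,  9.44361315e-04,
       -2.51296503e-03, -1.29978086e-03]), 'joint_efforts': array([ 1.65538386e-03, -4.32001841e+01, -2.44695944e+01,  7.19266897e-02,
        5.26040350e-02, -6.30512227e-05]), 'tool_pos': array([ 0.17444919, -0.49473984,  0.19372119]), 'tool_rot': array([-3.14023896e+00, -1.92747176e-04,  3.38838201e-01]), 'contact_force': array([ 0.4105755 , -0.33953117,  0.24272931]), 'torque': array([-0.00913703, -0.08621342,  0.00655946]), 'grip_force': 0.0, 'opening': 0.09168915929272084}
```

View pics/s1.png

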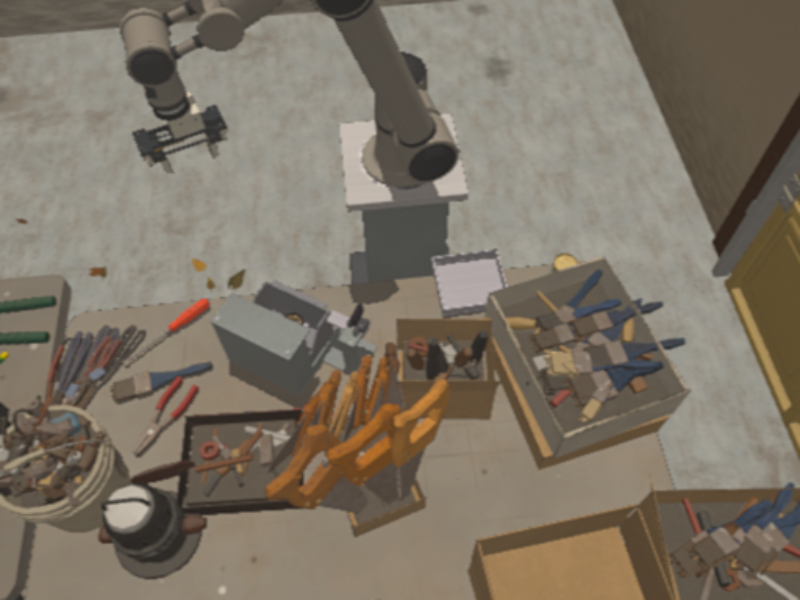

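View pics/t1.png

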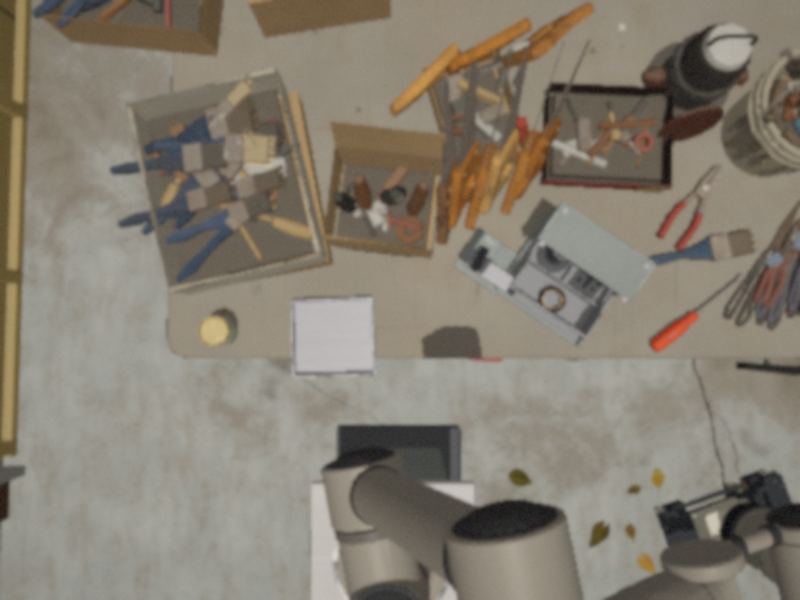

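Scene: the bin unit is at (560,270) in the top view, front facing down-left, with the latch at (490,262), the tray at (333,335) and the tin at (217,330). I'll zoom in.

Run:
```python
from h import *
b=robot.read_camera('top')[120:225,280:425,::-1]; a=robot.read_camera('scene')[170:265,130:245,::-1]
b=cv2.resize(b,None,fx=5.5,fy=5.5,interpolation=cv2.INTER_CUBIC); print(b.shape)
cv2.imwrite('pics/b.png',b)
a=cv2.resize(a,None,fx=6,fy=6,interpolation=cv2.INTER_CUBIC);cv2.imwrite('pics/a.png',a);print(a.shape)
```

```text
(578, 798, 3)
(570, 690, 3)
```

View pics/b.png

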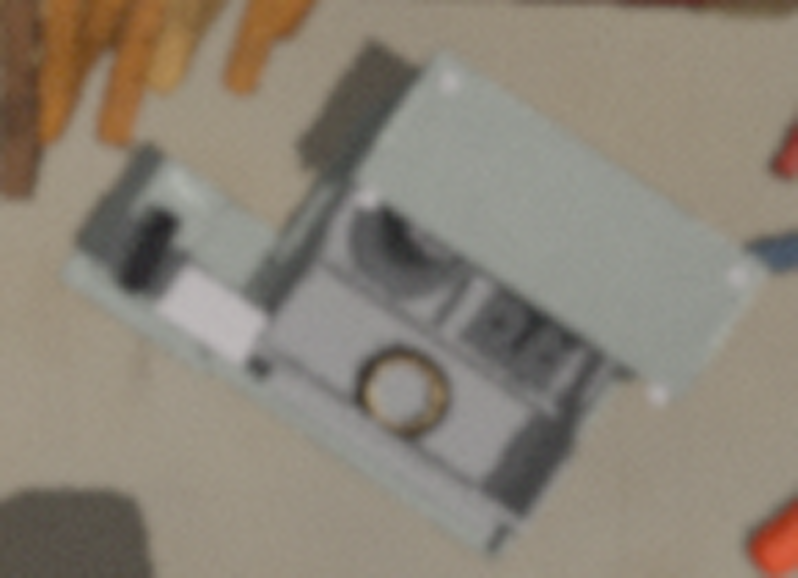

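View pics/a.png

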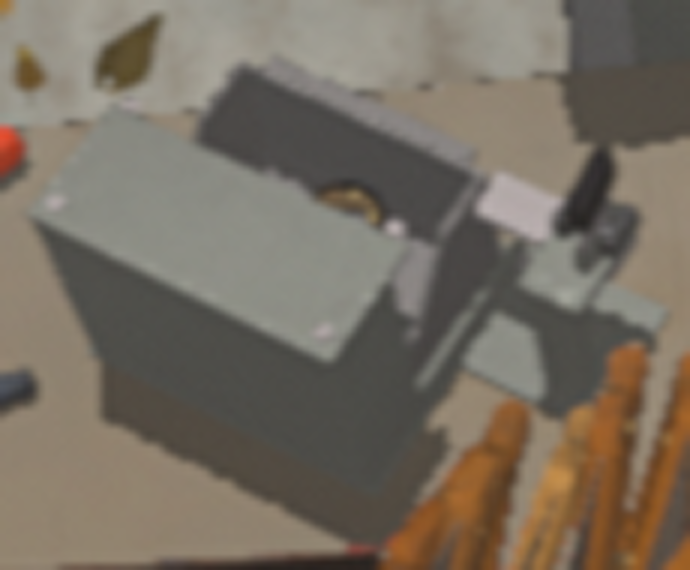

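The flange is in the left pocket (round base at (400,260) in the crop) and the bracket is in the right. The tape roll is at (403,392) and the knob at (150,250). Next I'll fit the unit pose.

Run:
```python
from h import *
c=lambda u,v:(280+u/5.5-.4,120+v/5.5-.4)
H=[ray('top',*c(*p),.167)[:2] for p in[(360,195),(665,402),(765,262),(438,50)]]
H=np.array(H);print(H.round(4))
ang=[np.arctan2(*(d[::-1])) for d in(H[0]-H[1],H[3]-H[2],)]
a2=[np.arctan2(*(d[::-1])) for d in(H[3]-H[0],H[2]-H[1])]
print('yaw',np.array(ang)-np.pi/2,a2,[np.linalg.norm(H[0]-H[1]),np.linalg.norm(H[3]-H[0])])
yaw=np.mean(list(np.array(ang)-np.pi/2)); R=Ro.from_euler('z',yaw).as_matrix()[:2,:2]
K=ray('top',*c(152,247),.160)[:2]; print('knob top',K,'org',K-R@[.005,.158])
s=lambda u,v:(130+u/6-.4,170+v/6-.4)
print('knob scene',ray('scene',*s(592,182),.160))
k1=ray('top',*c(135,288),.160)[:2];k2=ray('top',*c(165,210),.160)[:2];d=k2-k1;print('bar',np.arctan2(d[1],d[0]),np.linalg.norm(d))
F=[ray('top',*c(*p),.102)[:2] for p in[(268,372),(492,550),(275,362),(512,518)]]
print('rim',np.round(F,4)); 
o=K-R@[.005,.158]
print('local rim',[(R.T@(f-o)).round(3) for f in F],'hood',[(R.T@(h-o)).round(3) for h in H])
# tray, tin
t=lambda u,v:(u/1.5625-.2,v/1.5625-.2)
T=np.array([ray('top',*t(*p),.03) for p in[(292,297),(373,295),(375,374),(293,376)]]);print('tray',T.round(4),T.mean(0))
print('tin',ray('top',*t(215,330),.072))
```

```text
[[ 0.5984 -0.2578]
 [ 0.4964 -0.4055]
 [ 0.5652 -0.4557]
 [ 0.6704 -0.2971]]
yaw [-0.60432248 -0.58587085] [np.float64(-0.49923151709024555), np.float64(-0.630639723916584)] [np.float64(0.17942758721732974), np.float64(0.08199760102661496)]
knob top [ 0.57348553 -0.15615694] org [ 0.48077202 -0.2841929 ]
knob scene [ 0.57654147 -0.15541448  0.16      ]
bar -0.3707813621705429 0.04159930163328575
rim [[ 0.5147 -0.2217]
 [ 0.423  -0.3359]
 [ 0.5199 -0.2254]
 [ 0.4394 -0.3464]]
local rim [array([-0.007,  0.071]), array([-0.019, -0.075]), array([-0.001,  0.071]), array([ 0.001, -0.075])] hood [array([0.083, 0.088]), array([ 0.081, -0.092]), array([ 0.166, -0.095]), array([0.164, 0.096])]
tray [[0.5107 0.1943 0.03  ]
 [0.5145 0.0377 0.03  ]
 [0.3629 0.0334 0.03  ]
 [0.3589 0.1909 0.03  ]] [0.43674873 0.11408555 0.03      ]
tin [0.44691813 0.33056692 0.072     ]
```

Run:
```python
from h import *
for n,(x0,x1,y0,y1) in {'top':(298,316,155,176),'scene':(222,234,192,212)}.items():
    im=robot.read_camera(n)[y0:y1,x0:x1].astype(float); 
    m=(im.max(2)<62); print(m.astype(int) if n=='top' else m.sum())
    nl,l,st,ce=cv2.connectedComponentsWithStats(m.astype(np.uint8)); i=1+np.argmax(st[1:,4]); ys,xs=np.where(l==i)
    P=np.array([ray(n,x+x0,y+y0,.155)[:2] for x,y in zip(xs,ys)]);c=P.mean(0)
    w,v=np.linalg.eigh(np.cov((P-c).T));print(n,c,np.arctan(v[1,1]/v[0,1]),np.sqrt(12*w))
```

```text
[[0 0 0 0 0 0 0 0 0 0 0 0 0 0 0 0 0 0]
 [0 0 0 0 0 0 0 0 0 0 0 0 0 0 0 0 0 0]
 [0 0 0 0 0 0 0 0 0 0 0 0 0 0 0 0 0 0]
 [0 0 0 0 0 0 0 0 0 0 0 0 0 0 0 0 0 0]
 [0 0 0 0 0 0 0 0 0 0 1 1 0 0 0 0 0 0]
 [0 0 0 0 0 0 0 0 0 1 1 1 1 0 0 0 0 0]
 [0 0 0 0 0 0 0 0 1 1 1 1 1 0 0 0 0 0]
 [0 0 0 0 0 0 0 1 1 1 1 1 1 0 0 0 0 0]
 [0 0 0 0 0 0 0 1 1 1 1 1 0 0 0 0 0 0]
 [0 0 0 0 0 0 0 1 1 1 1 1 0 0 0 0 0 0]
 [0 0 0 0 0 0 1 1 1 1 1 1 0 0 0 0 0 0]
 [0 0 0 0 0 1 1 1 1 1 1 0 0 0 0 0 0 0]
 [0 0 0 0 0 1 1 1 1 1 1 0 0 0 0 0 0 0]
 [0 0 0 0 0 1 1 1 1 1 1 0 0 0 0 0 0 0]
 [0 0 0 0 0 1 1 1 1 1 0 0 0 0 0 0 0 0]
 [0 0 0 0 0 1 1 1 1 0 0 0 0 0 0 0 0 0]
 [0 0 0 0 0 1 1 1 1 0 0 0 0 0 0 0 0 0]
 [0 0 0 0 0 0 0 0 0 0 0 0 0 0 0 0 0 0]
 [0 0 0 0 0 0 0 0 0 0 0 0 0 0 0 0 0 0]
 [0 0 0 0 0 0 0 0 0 0 0 0 0 0 0 0 0 0]
 [0 0 0 0 0 0 0 0 0 0 0 0 0 0 0 0 0 0]]
top [ 0.57203458 -0.15418843] -0.42120643858233364 [0.01334626 0.03510006]
57
scene [ 0.58180516 -0.15784589] -0.45933238437930374 [0.0147305  0.04726197]
```

```bash
cat >> h.py <<'E'
def to(p,psi,pitch=0,pose=None):
    o=robot.observe();R=Ro.from_euler('xyz',o['tool_rot']);p0=np.array(o['tool_pos'])
    if pose is not None:p0,R=pose
    T=Ro.from_euler('z',psi)*Ro.from_euler('y',pitch)*Ro.from_euler('x',np.pi)
    print('pos',p0.round(4),'rot',R.as_euler('xyz').round(3),'F',np.round(o['contact_force'],1),'open',round(o['opening'],4),'grip',round(o['grip_force'],1),'t',o['time'],'q',np.round(o['qpos'],2))
    print('shift',R.inv().apply(np.array(p)-p0).round(4),'turn',(R.inv()*T).as_rotvec().round(4))
YAW=-.59
def unit(x,y,z,org=(.481,-.284)):
    return np.r_[np.array(org)+Ro.from_euler('z',YAW).as_matrix()[:2,:2]@[x,y],z]
E
python3 - <<'E'
from h import *
to((.573,-.155,.25),-.47)
E
```

```text
pos [ 0.1745 -0.495   0.1941] rot [-3.141 -0.     0.339] F [-0.3 -0.2  0.2] open 0.0915 grip 0.0 t 0.3 q [-1.38  0.34  1.52 -0.    1.28 -0.15]
shift [ 0.4889 -0.1883 -0.0558] turn [-4.000e-04  1.000e-04  8.088e-01]
```

Emit:
arm_command(moves=[[[0.03,-0.01,-0.03],[0,0,0],0.06],[[0.07,-0.025,-0.056],[0,0,0],0.06],[[0.11,-0.042,-0.056],[0,0,0],0.06],[[0.15,-0.058,-0.056],[0,0,0],0.06],[[0.19,-0.073,-0.056],[0,0,0],0.06]])

```text
time: 0.8
tool_pos: [0.3305, -0.3619, 0.2506]
tool_rot: [3.141, -0.0, 0.338]
contact_force: [0.4, -0.6, -0.2]
opening: 0.0608
grip_force: 0.0
```

Emit:
arm_command(moves=[[[0.04,-0.015,0],[0,0,0],0.06],[[0.08,-0.03,0],[0,0,0],0.06],[[0.12,-0.045,0],[0,0,0.1],0.06],[[0.16,-0.06,0],[0,0,0.25],0.06],[[0.2,-0.075,0],[0,0,0.4],0.06]])

```text
time: 1.3
tool_pos: [0.4924, -0.2263, 0.2504]
tool_rot: [3.141, -0.0, -0.051]
contact_force: [-0.3, -1.6, -0.7]
opening: 0.0605
grip_force: 0.0
```

Run:
```python
from h import *
to((.573,-.155,.25),-.47)
```

```text
pos [ 0.4924 -0.2263  0.2504] rot [ 3.141 -0.    -0.051] F [-0.3 -1.6 -0.7] open 0.0605 grip 0.0 t 1.3 q [-0.57  0.34  1.38 -0.    1.43  1.05]
shift [ 0.0768 -0.0754  0.0003] turn [ 3.000e-04 -1.000e-04  4.188e-01]
```

Emit:
arm_command(moves=[[[0.025,-0.025,0],[0,0,0.14],0.06],[[0.05,-0.05,0],[0,0,0.28],0.06],[[0.07,-0.07,0],[0,0,0.42],0.06],[[0.07,-0.07,0],[0,0,0.42],0.06],[[0.07,-0.07,0],[0,0,0.42],0.06]])

```text
time: 1.8
tool_pos: [0.5644, -0.1605, 0.2499]
tool_rot: [3.141, 0.001, -0.462]
contact_force: [0.2, -0.7, -0.7]
opening: 0.0599
grip_force: 0.0
```

Run:
```python
from h import *
to((.573,-.155,.129),-.47)
b=robot.read_camera('scene')[150:240,180:300,::-1]; cv2.imwrite('pics/c.png',cv2.resize(b,None,fx=6,fy=6,interpolation=cv2.INTER_CUBIC))
print(proj('scene',robot.observe()['tool_pos']),proj('scene',(.573,-.155,.16)))
```

```text
pos [ 0.5644 -0.1605  0.2499] rot [ 3.141e+00  1.000e-03 -4.620e-01] F [ 0.2 -0.7 -0.7] open 0.0599 grip 0.0 t 1.8 q [-0.41  0.43  1.24 -0.    1.47  1.63]
shift [ 0.0053 -0.0089  0.1209] turn [0.0005 0.0008 0.0079]
[np.float64(224.19479689876488), np.float64(181.68146180149913)] [np.float64(228.30491220313576), np.float64(198.99149390938902)]
```

View pics/c.png

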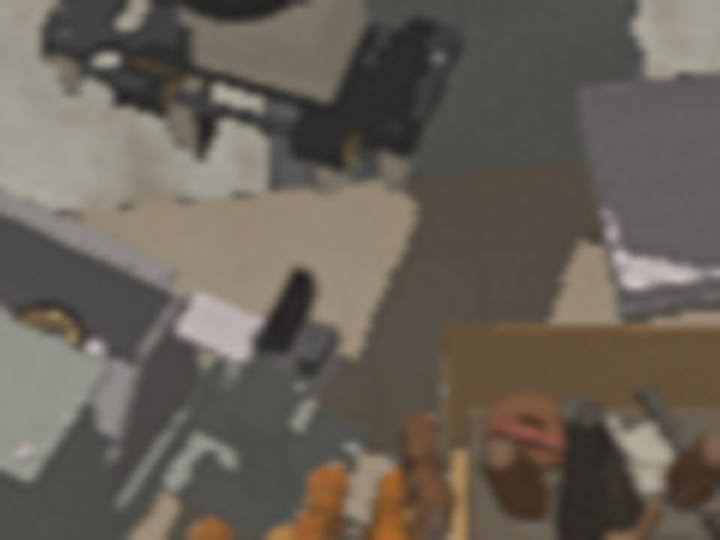

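The fingers straddle the bar line, and the knob at (288,308) matches the projected position. Going down to close and lift.

Emit:
arm_command(moves=[[[0.005,-0.009,0.03],[0,0,0],0.06],[[0.005,-0.009,0.07],[0,0,0],0.06],[[0.005,-0.009,0.1],[0,0,0],0.06],[[0.005,-0.009,0.121],[0,0,0],0.06],[[0.005,-0.009,0.121],[0,0,0],0.06]])

```text
time: 2.35
tool_pos: [0.5702, -0.1555, 0.1264]
tool_rot: [3.141, 0.006, -0.466]
contact_force: [0.2, 0.7, 0.7]
opening: 0.0598
grip_force: 0.0
```

Emit:
arm_command(moves=[[[0,0,0],[0,0,0],0.0],[[0,0,0],[0,0,0],0.0],[[0,0,0],[0,0,0],0.0],[[0,0,0],[0,0,0],0.0],[[0,0,0],[0,0,0],0.0]], squeeze=25)

```text
time: 2.85
tool_pos: [0.5732, -0.1551, 0.1299]
tool_rot: [3.142, -0.001, -0.465]
contact_force: [0.5, -0.1, -0.1]
opening: 0.0244
grip_force: 0.0
```

Run:
```python
from h import *
to((.573,-.155,.129),-.47)
```

```text
pos [ 0.5732 -0.1551  0.1299] rot [ 3.142e+00 -1.000e-03 -4.650e-01] F [ 0.5 -0.1 -0.1] open 0.0244 grip 0.0 t 2.85 q [-0.39  0.52  1.42 -0.    1.2   1.64]
shift [-0.0002 -0.      0.0009] turn [ 0.     -0.001   0.0047]
```

Emit:
arm_command(moves=[[[0,0,0],[0,0,0],0.0],[[0,0,0],[0,0,0],0.0],[[0,0,0],[0,0,0],0.0],[[0,0,0],[0,0,0],0.0],[[0,0,0],[0,0,0],0.0]], squeeze=25)

```text
time: 3.35
tool_pos: [0.573, -0.1551, 0.1293]
tool_rot: [3.142, 0.0, -0.465]
contact_force: [-0.9, -0.3, 0.7]
opening: 0.0008
grip_force: 0.0
```

Run:
```python
from h import *
a=robot.read_camera('scene')[150:240,180:300,::-1];b=robot.read_camera('top')[115:205,260:380,::-1]
k=dict(fx=5,fy=5,interpolation=cv2.INTER_CUBIC)
cv2.imwrite('pics/d.png',cv2.resize(np.hstack([a[:,:80],b[:,:80]]),None,**k))
print(proj('scene',robot.observe()['tool_pos']),proj('top',robot.observe()['tool_pos']))
```

```text
[np.float64(228.8886820967253), np.float64(203.78544429157466)] [np.float64(305.69830628765703), np.float64(165.8580047262607)]
```

View pics/d.png

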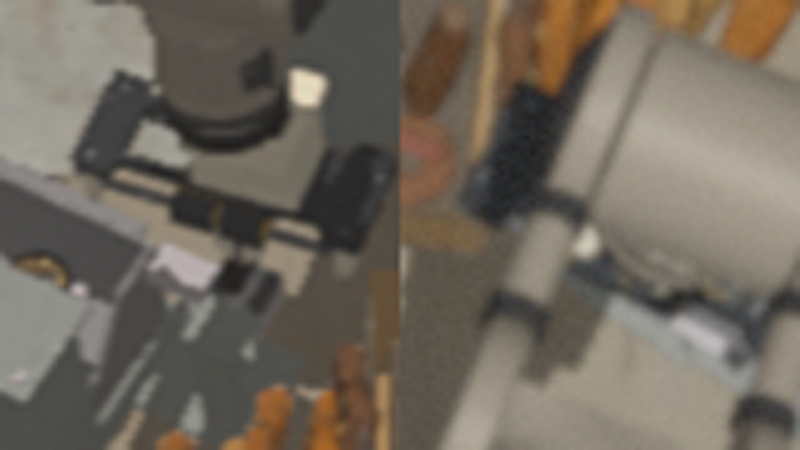

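Run:
```python
from h import *
c=lambda u,v:(280+u/5.5-.4,120+v/5.5-.4)
s=lambda u,v:(130+u/6-.4,170+v/6-.4)
for z in(.09,.11,.13,.15,.16,.17): print(z,[ray('top',*c(*p),z)[:2].round(4) for p in((130,288),(162,212))],[ray('scene',*s(*p),z)[:2].round(4) for p in((603,150),(568,228))])
print('hood scene vs top')
for p in((400,245),(330,360),(35,215)):print(ray('scene',*s(*p),.167).round(4))
m=robot.read_camera('scene')[190:212,218:240]; print((m.max(2)).tolist())
to((.573,-.155,.129),-.47)
```

```text
0.09 [array([ 0.5594, -0.1518]), array([ 0.5994, -0.1688])] [array([ 0.5135, -0.1485]), array([ 0.5627, -0.1724])]
0.11 [array([ 0.5576, -0.1499]), array([ 0.597 , -0.1667])] [array([ 0.5259, -0.1483]), array([ 0.5744, -0.1719])]
0.13 [array([ 0.5558, -0.148 ]), array([ 0.5946, -0.1645])] [array([ 0.5384, -0.1481]), array([ 0.5861, -0.1713])]
0.15 [array([ 0.554 , -0.1461]), array([ 0.5921, -0.1623])] [array([ 0.5508, -0.1479]), array([ 0.5977, -0.1708])]
0.16 [array([ 0.5531, -0.1452]), array([ 0.5909, -0.1612])] [array([ 0.557 , -0.1478]), array([ 0.6036, -0.1705])]
0.17 [array([ 0.5522, -0.1442]), array([ 0.5897, -0.1601])] [array([ 0.5632, -0.1477]), array([ 0.6094, -0.1702])]
hood scene vs top
[ 0.6072 -0.2596  0.167 ]
[ 0.6713 -0.2987  0.167 ]
[ 0.565  -0.4527  0.167 ]
[[45, 45, 46, 48, 52, 55, 53, 48, 47, 46, 52, 59, 66, 78, 91, 103, 111, 114, 117, 119, 118, 99], [44, 47, 44, 46, 55, 67, 65, 50, 44, 45, 46, 46, 46, 49, 54, 64, 73, 83, 94, 103, 104, 82], [46, 45, 45, 48, 62, 70, 62, 48, 43, 45, 45, 45, 47, 46, 40, 39, 43, 49, 56, 62, 63, 54], [43, 44, 44, 51, 67, 70, 55, 45, 44
[... 1349 characters left out ...]
, 138, 153, 149], [127, 146, 149, 114, 75, 52, 46, 41, 39, 41, 60, 82, 88, 75, 58, 52, 55, 70, 105, 138, 151, 135], [95, 106, 106, 96, 81, 62, 56, 56, 53, 59, 78, 88, 81, 64, 53, 53, 61, 78, 99, 125, 140, 124], [101, 99, 104, 118, 114, 85, 76, 79, 81, 85, 90, 81, 65, 55, 53, 58, 70, 84, 90, 95, 99, 94], [118, 115, 124, 141, 126, 91, 81, 85, 90, 95, 87, 74, 57, 51, 54, 64, 80, 89, 88, 84, 82, 83], [126, 133, 138, 143, 120, 89, 80, 85, 89, 89, 84, 73, 57, 52, 58, 72, 86, 89, 87, 85, 84, 84]]
pos [ 0.573  -0.1551  0.1293] rot [ 3.142 -0.    -0.465] F [ 0.3 -0.3 -0.9] open 0.0003 grip 0.0 t 3.5 q [-0.39  0.52  1.42 -0.    1.2   1.64]
shift [-0.     -0.0001  0.0003] turn [ 0.0001 -0.      0.0045]
```

Run:
```python
from h import *
np.save('n0.npy',robot.read_camera('scene'))
```

Emit:
arm_command(moves=[[[0,0,-0.03],[0,0,0],0.0],[[0,0,-0.06],[0,0,0],0.0],[[0,0,-0.08],[0,0,0],0.0],[[0,0,-0.08],[0,0,0],0.0],[[0,0,-0.08],[0,0,0],0.0]])

```text
time: 4.05
tool_pos: [0.5728, -0.155, 0.209]
tool_rot: [3.142, -0.0, -0.465]
contact_force: [-0.0, -0.1, -0.6]
opening: 0.0004
grip_force: 0.0
```

Run:
```python
from h import *
a=np.load('n0.npy');b=robot.read_camera('scene');o=robot.observe();p=np.array(o['tool_pos'])
print(p,o['opening'],proj('scene',p),proj('scene',(.573,-.155,.16)))
f=lambda i:i[165:225,200:250,::-1]
cv2.imwrite('pics/e.png',cv2.resize(np.hstack([f(a),f(b)]),None,fx=8,fy=8,interpolation=cv2.INTER_CUBIC))
```

```text
[ 0.57239433 -0.15482741  0.20814942] 0.00037922756383423 [np.float64(227.3603475265827), np.float64(190.9556459204474)] [np.float64(228.30491220313576), np.float64(198.99149390938902)]
```

View pics/e.png

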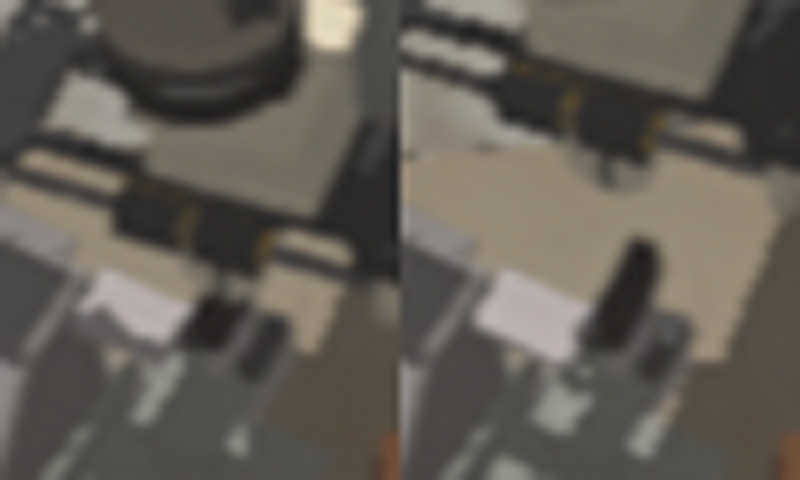

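Emit:
arm_command(moves=[[[0,0,0.02],[0,0,0],0.0],[[0,0,0.035],[0,0,0],0.0],[[0,0,0.042],[0,0,0],0.0],[[0,0,0.046],[0,0,0],0.0],[[0,0,0.05],[0,0,0],0.0]])

```text
time: 4.6
tool_pos: [0.573, -0.1551, 0.159]
tool_rot: [3.142, 0.0, -0.465]
contact_force: [0.4, -0.6, 0.9]
opening: 0.0004
grip_force: 0.0
```

Emit:
arm_command(moves=[[[0,0,0.001],[0,0,0],0.0],[[0,0,0.002],[0,0,0],0.0],[[0,0,0.003],[0,0,0],0.0],[[0,0,0.003],[0,0,0],0.0],[[0,0,0.003],[0,0,0],0.0]])

```text
time: 5.1
tool_pos: [0.5731, -0.1551, 0.1566]
tool_rot: [3.142, -0.001, -0.465]
contact_force: [-0.2, -0.5, 0.1]
opening: 0.0003
grip_force: 0.0
```

Emit:
arm_command(moves=[[[0,0,0.01],[0,0,0],0.0],[[0,0,0.02],[0,0,0],0.0],[[0,0,0.027],[0,0,0],0.0],[[0,0,0.03],[0,0,0],0.0],[[0,0,0.032],[0,0,0],0.0]])

```text
time: 5.6
tool_pos: [0.5735, -0.1551, 0.1273]
tool_rot: [-3.141, -0.003, -0.465]
contact_force: [-9.2, 3.5, 31.3]
opening: 0.0005
grip_force: 15.7
```

Emit:
arm_command(moves=[[[0,0,0.002],[0,0,0],0.0],[[0,0,0.004],[0,0,0],0.0],[[0,0,0.005],[0,0,0],0.0],[[0,0,0.005],[0,0,0],0.0],[[0,0,0.005],[0,0,0],0.0]])

```text
time: 6.1
tool_pos: [0.5743, -0.1553, 0.1269]
tool_rot: [-3.141, -0.008, -0.465]
contact_force: [-14.0, 6.0, 47.3]
opening: 0.0005
grip_force: 23.4
```

Run:
```python
from h import *
np.save('n1.npy',robot.read_camera('scene'))
m=np.load('n1.npy')
o=robot.observe();p=np.array(o['tool_pos']);print(p,o['contact_force'],proj('scene',p))
f=lambda i:i[165:225,200:250,::-1]
np.save('f1.npy',f(m)); print(m.max(2)[194:212,220:238].tolist())
```

```text
[ 0.57430942 -0.15529656  0.12694661] [-13.55613632   6.25880994  47.20481362] [np.float64(228.8926772804307), np.float64(204.49626033072408)]
[[41, 48, 65, 69, 53, 44, 44, 44, 44, 44, 44, 43, 46, 55, 70, 102, 121, 110], [43, 50, 70, 72, 52, 43, 44, 45, 44, 45, 43, 45, 59, 73, 89, 118, 144, 147], [79, 67, 71, 71, 49, 40, 43, 43, 42, 45, 43, 51, 71, 80, 73, 87, 111, 127], [133, 116, 104, 92, 68, 53, 45, 40, 43, 42, 40, 49, 72, 82, 70, 64, 67, 77], [151, 146, 133, 112, 97, 85, 66, 47, 44, 43, 40, 49, 76, 99, 102, 94, 80, 69], [151, 151, 143, 126, 116, 111, 94, 67, 64, 68, 62, 56, 81, 119, 141, 144, 135, 114], [150, 151, 149, 141, 126, 117, 101, 82, 93, 108, 103, 90, 104, 136, 152, 156, 152, 147], [160, 155, 152, 147, 130, 109, 95, 82, 97, 117, 119, 117, 129, 147, 155, 154, 153, 151], [177, 171, 164, 146, 110, 76, 67, 67, 89, 109, 111, 116, 134, 150, 154, 155, 153, 150], [185, 186, 181, 151, 91, 47, 42, 46, 62, 72, 74, 88, 112, 128, 138, 146, 150, 150], [185, 183, 165, 122, 65, 37, 36, 37, 42, 49, 65, 77, 83, 83, 89, 106, 131, 149], [185, 169, 129, 78, 45, 37, 39, 37, 42, 59, 79, 83, 70, 55, 53, 73, 114, 145], [180, 151, 97, 55, 42, 38, 39, 40, 50, 74, 89, 82, 63, 52, 50, 65, 103, 138], [149, 114, 74, 52, 43, 40, 38, 40, 60, 83, 89, 75, 57, 52, 53, 69, 102, 134], [108, 97, 81, 62, 55, 56, 54, 59, 76, 89, 81, 64, 53, 54, 60, 74, 88, 103], [105, 120, 114, 85, 76, 79, 80, 85, 89, 81, 66, 55, 53, 58, 70, 84, 87, 85], [126, 141, 126, 90, 81, 85, 91, 94, 88, 73, 57, 52, 55, 64, 79, 89, 89, 85], [139, 142, 121, 89, 80, 84, 90, 90, 84, 72, 57, 52, 58, 72, 87, 90, 87, 84]]
```

Emit:
arm_command(moves=[[[0,0,-0.02],[0,0,0],0.0],[[0,0,-0.04],[0,0,0],0.05],[[0,0,-0.05],[0,0,0],0.06],[[0,0,-0.05],[0,0,0],0.06],[[0,0,-0.05],[0,0,0],0.06]])

```text
time: 6.65
tool_pos: [0.5725, -0.1549, 0.1682]
tool_rot: [3.141, 0.002, -0.465]
contact_force: [-0.0, 0.6, 0.3]
opening: 0.028
grip_force: 0.0
```

Emit:
arm_command(moves=[[[0,0,0],[0,0,0],0.06],[[0,0,0],[0,0,0],0.06],[[0,0,0.02],[0,0,0],0.06],[[0,0,0.04],[0,0,0],0.06],[[0,0,0.05],[0,0,0],0.06]])

```text
time: 7.15
tool_pos: [0.5718, -0.1547, 0.117]
tool_rot: [3.141, 0.004, -0.465]
contact_force: [0.8, -0.2, 0.9]
opening: 0.0597
grip_force: 0.0
```

Run:
```python
from h import *
to((.573,-.155,.1),-.465)
```

```text
pos [ 0.5718 -0.1547  0.117 ] rot [ 3.141  0.004 -0.465] F [ 0.8 -0.2  0.9] open 0.0597 grip 0.0 t 7.15 q [-0.39  0.53  1.44 -0.    1.17  1.64]
shift [ 0.0012 -0.0002  0.017 ] turn [ 0.0003  0.0035 -0.0005]
```

Emit:
arm_command(moves=[[[0.001,0,0.005],[0,0,0],0.06],[[0.001,0,0.01],[0,0,0],0.06],[[0.001,0,0.014],[0,0,0],0.06],[[0.001,0,0.018],[0,0,0],0.06],[[0.001,0,0.018],[0,0,0],0.03]])

```text
time: 7.65
tool_pos: [0.5737, -0.1555, 0.1011]
tool_rot: [3.142, 0.0, -0.465]
contact_force: [-0.1, 0.0, -0.0]
opening: 0.0557
grip_force: 0.0
```

Emit:
arm_command(moves=[[[0,0,0],[0,0,0],0.0],[[0,0,0],[0,0,0],0.0],[[0,0,0],[0,0,0],0.0],[[0,0,0],[0,0,0],0.0],[[0,0,0],[0,0,0],0.0]], squeeze=30)

```text
time: 8.15
tool_pos: [0.5739, -0.1565, 0.1016]
tool_rot: [3.14, -0.001, -0.465]
contact_force: [-6.1, -13.1, 0.7]
opening: 0.0167
grip_force: 7.0
```

Emit:
arm_command(moves=[[[0,0,0],[0,0,0],0.0],[[0,0,0],[0,0,0],0.0],[[0,0,0],[0,0,0],0.0],[[0,0,0],[0,0,0],0.0],[[0,0,0],[0,0,0],0.0]])

```text
time: 8.65
tool_pos: [0.5731, -0.158, 0.1016]
tool_rot: [3.138, -0.001, -0.466]
contact_force: [-4.2, -8.0, 1.4]
opening: 0.0139
grip_force: 30.0
```

Emit:
arm_command(moves=[[[0,0.002,-0.004],[0,0,0],0.0],[[0,0.002,-0.008],[0,0,0],0.0],[[0,0.002,-0.012],[0,0,0],0.0],[[0,0.002,-0.016],[0,0,0],0.0],[[0,0.002,-0.016],[0,0,0],0.0]])

```text
time: 9.15
tool_pos: [0.573, -0.158, 0.1176]
tool_rot: [3.14, -0.001, -0.465]
contact_force: [1.6, -5.9, -6.5]
opening: 0.014
grip_force: 29.9
```

Emit:
arm_command(moves=[[[0,0,0],[0,0,-0.08],0.0],[[0,0,0],[0,0,-0.16],0.0],[[0,0,0],[0,0,-0.24],0.0],[[0,0,0],[0,0,-0.32],0.0],[[0,0,0],[0,0,-0.4],0.0]])

```text
time: 9.65
tool_pos: [0.5731, -0.1573, 0.1172]
tool_rot: [3.141, -0.0, -0.062]
contact_force: [1.6, -2.9, -5.4]
opening: 0.0138
grip_force: 30.0
```

Lifted and turning freely. I'll continue to about 1.25 rad.

Emit:
arm_command(moves=[[[0,0,0],[0,0,-0.1],0.0],[[0,0,0],[0,0,-0.2],0.0],[[0,0,0],[0,0,-0.3],0.0],[[0,0,0],[0,0,-0.4],0.0],[[0,0,0],[0,0,-0.5],0.0]])

```text
time: 10.15
tool_pos: [0.5729, -0.1565, 0.117]
tool_rot: [-3.14, 0.0, 0.439]
contact_force: [2.2, -1.7, -5.1]
opening: 0.014
grip_force: 30.0
```

Emit:
arm_command(moves=[[[0,0,0],[0,0,-0.1],0.0],[[0,0,0],[0,0,-0.2],0.0],[[0,0,0],[0,0,-0.3],0.0],[[0,0,0],[0,0,-0.38],0.0],[[0,0,0],[0,0,-0.38],0.0]])

```text
time: 10.65
tool_pos: [0.5725, -0.1561, 0.1168]
tool_rot: [-3.139, -0.0, 0.816]
contact_force: [1.3, 1.1, -5.6]
opening: 0.0133
grip_force: 30.0
```

Emit:
arm_command(moves=[[[0,0,0.002],[0,0,0],0.0],[[0,0,0.004],[0,0,0],0.0],[[0,0,0.004],[0,0,0],0.02],[[0,0,0.004],[0,0,0],0.03],[[0,0,0.004],[0,0,0],0.04]])

```text
time: 11.15
tool_pos: [0.5735, -0.158, 0.1141]
tool_rot: [3.14, -0.0, 0.814]
contact_force: [0.1, -0.1, 1.0]
opening: 0.0315
grip_force: 0.0
```

Emit:
arm_command(moves=[[[0,0,0],[0,0,0],0.04],[[0,0,-0.03],[0,0,0],0.04],[[0,0,-0.07],[0,0,0],0.04],[[0,0,-0.11],[0,0,0],0.04],[[0,0,-0.11],[0,0,0],0.04]])

```text
time: 11.65
tool_pos: [0.5758, -0.1586, 0.23]
tool_rot: [3.13, -0.004, 0.814]
contact_force: [1.0, -0.4, 0.5]
opening: 0.0398
grip_force: 0.0
```

Run:
```python
from h import *
to((.573,-.155,.1),-.465)
np.save('n2.npy',robot.read_camera('scene'))
m=np.load('n2.npy'); print((m.max(2)[190:212,218:242]).tolist())
```

```text
pos [ 0.5758 -0.1586  0.23  ] rot [ 3.13  -0.004  0.814] F [ 1.  -0.4  0.5] open 0.0398 grip 0.0 t 11.65 q [-0.4   0.45  1.26 -0.    1.42  0.36]
shift [ 0.0002 -0.006   0.1299] turn [ 0.0073 -0.0108  1.2793]
[[144, 135, 125, 122, 126, 135, 143, 148, 148, 149, 148, 148, 149, 147, 148, 148, 148, 149, 149, 148, 149, 149, 148, 148], [150, 148, 146, 144, 147, 148, 148, 149, 149, 149, 148, 149, 149, 148, 148, 149, 150, 151, 151, 150, 149, 149, 150, 150], [150, 149, 150, 150, 151, 151, 151, 150, 149, 149, 148, 149, 148, 149, 151, 150, 151, 151, 150, 151, 150, 149, 150, 150], [149, 149, 149, 149, 147, 143, 142, 144, 149, 151, 150, 149, 149, 149, 150, 150, 151, 151, 151, 150, 149, 148, 149, 148], [149, 147, 149, 145, 128, 99, 87, 106, 131, 146, 150, 151, 151, 151, 151, 150, 150, 151, 151, 151, 150, 150, 150, 150], [149, 147, 146, 136, 104, 61, 42, 58, 85, 112, 133, 148, 153, 152, 151, 150, 150, 152, 151, 151, 150, 150, 150, 151], [150, 150, 148, 129, 87, 50, 38, 37, 46, 62, 91, 123, 144, 151, 153, 152, 151, 150, 151, 152, 152, 151, 151, 152], [150, 151, 149, 130, 88, 49, 37, 40, 37, 39, 50, 7
[... 907 characters left out ...]
60, 50, 47, 50, 70, 114, 147, 153, 156, 154, 135], [186, 186, 184, 160, 114, 74, 55, 59, 77, 92, 97, 97, 96, 90, 79, 66, 55, 62, 102, 138, 153, 156, 150, 125], [188, 188, 185, 157, 101, 63, 58, 64, 78, 87, 94, 97, 96, 95, 94, 82, 63, 72, 111, 143, 154, 153, 136, 102], [186, 189, 185, 160, 110, 66, 61, 72, 80, 85, 87, 87, 81, 77, 80, 73, 65, 88, 127, 153, 159, 154, 132, 95], [163, 179, 175, 158, 127, 101, 95, 92, 84, 83, 82, 76, 64, 57, 60, 61, 71, 94, 127, 147, 148, 145, 126, 94], [128, 134, 140, 147, 147, 143, 136, 116, 89, 83, 82, 73, 58, 51, 53, 64, 81, 96, 102, 104, 104, 101, 95, 87], [123, 130, 136, 146, 151, 148, 131, 99, 83, 83, 82, 73, 59, 53, 58, 73, 90, 95, 89, 82, 82, 83, 84, 85]]
```

The knob stays up and turned. In reported z, the knob top touched about 32 mm lower than its nominal height, so I'll carry that offset. Next I'll put the closed fingers in the front bay, leaning slightly, to pull the wall.

```bash
sed -i 's/org=(.481,-.284)/org=(.4805,-.2855)/' h.py
cat >> h.py <<'E'
def tou(x,y,z,lean=0,psi=None): to(unit(x,y,z),YAW if psi is None else psi,-lean)
E
python3 - <<'E'
from h import *
print(unit(.03,-.015,.13)); tou(.03,-.015,.13,.3)
E
```

```text
[ 0.49708281 -0.31465494  0.13      ]
pos [ 0.5745 -0.1581  0.2267] rot [ 3.135e+00 -2.000e-03  8.140e-01] F [ 0.7 -0.8 -0.5] open 0.0399 grip 0.0 t 11.7 q [-0.4   0.45  1.27 -0.    1.42  0.36]
shift [-0.1672  0.0505  0.0967] turn [-0.2065  0.2423  1.3934]
```

Emit:
arm_command(moves=[[[-0.03,0.01,0],[0,0,0.14],0.0],[[-0.07,0.02,0],[0,0,0.28],0.0],[[-0.1,0.03,0],[0,0,0.42],0.0],[[-0.14,0.04,0],[0,0,0.56],0.0],[[-0.167,0.05,0],[0,0,0.7],0.0]])

```text
time: 12.2
tool_pos: [0.4928, -0.3147, 0.222]
tool_rot: [-3.14, 0.002, 0.108]
contact_force: [-0.2, -0.5, -0.0]
opening: 0.0045
grip_force: 0.0
```

Emit:
arm_command(moves=[[[0,0,0],[0,0,0.14],0.0],[[0,0,0],[0,0,0.28],0.0],[[0,0,0],[0,0,0.42],0.0],[[0,0,0],[0,0,0.56],0.0],[[0,0,0.03],[0,0,0.7],0.0]])

```text
time: 12.7
tool_pos: [0.4961, -0.3145, 0.1954]
tool_rot: [3.141, -0.007, -0.592]
contact_force: [-0.5, -0.9, 0.0]
opening: 0.0008
grip_force: 0.0
```

Run:
```python
from h import *
tou(.03,-.015,.13,.3)
```

```text
pos [ 0.4961 -0.3145  0.1954] rot [ 3.141 -0.007 -0.592] F [-0.5 -0.9  0. ] open 0.0008 grip 0.0 t 12.7 q [-0.7   0.45  1.35 -0.    1.33  1.47]
shift [ 0.0005 -0.0005  0.0654] turn [ 0.0011  0.2935 -0.0014]
```

Emit:
arm_command(moves=[[[0,0,0.03],[0,0.1,0],0.0],[[0,0,0.05],[0,0.2,0],0.0],[[0,0,0.065],[0,0.3,0],0.0],[[0,0,0.075],[0,0.3,0],0.0],[[0,0,0.085],[0,0.3,0],0.0]])

```text
time: 13.2
tool_pos: [0.4947, -0.3133, 0.1078]
tool_rot: [3.142, -0.298, -0.586]
contact_force: [-0.4, 0.2, 0.6]
opening: 0.0003
grip_force: 0.0
```

Run:
```python
from h import *
tou(.03,-.015,.053,.3)
a=robot.read_camera('scene')[150:250,130:250,::-1]
cv2.imwrite('pics/g.png',cv2.resize(a,None,fx=6,fy=6,interpolation=cv2.INTER_CUBIC))
```

```text
pos [ 0.4947 -0.3133  0.1078] rot [ 3.142 -0.298 -0.586] F [-0.4  0.2  0.6] open 0.0003 grip 0.0 t 13.2 q [-0.72  0.38  1.78  0.06  0.68  1.4 ]
shift [-0.0135 -0.0001  0.0532] turn [-0.0013  0.0018  0.0041]
```

View pics/g.png

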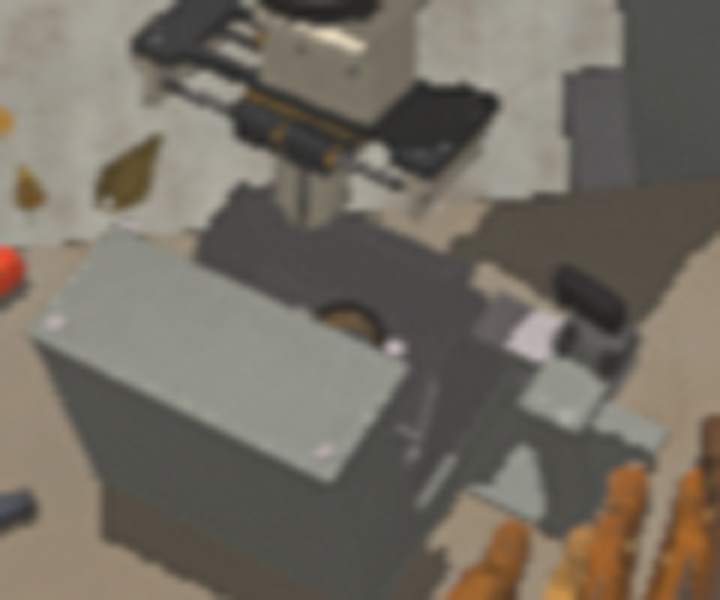

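The knob is parked at (590,300). The closed fingertips, at (300,222), are just above the front bay.

Run:
```python
from h import *
o=robot.observe();p=np.array(o['tool_pos']);R=Ro.from_euler('xyz',o['tool_rot']).as_matrix()
print(proj('scene',p))
for d in(.01,.02,.032):print(d,proj('scene',p-R[:,2]*d),proj('scene',p+[0,0,d]))
print(proj('scene',unit(0.002,-.084,.102)),proj('scene',unit(0.002,.084,.102)), 'a.png rim scene ends ~', (130+240/6,170+68/6),(130+475/6,170+170/6))
```

```text
[np.float64(181.24855600586145), np.float64(192.4433117078575)]
0.01 [np.float64(181.27924199073232), np.float64(190.3053432557532)] [np.float64(180.80235045779756), np.float64(190.88902280221623)]
0.02 [np.float64(181.310194030642), np.float64(188.14883809114417)] [np.float64(180.35125605950202), np.float64(189.317704333161)]
0.032 [np.float64(181.34769256854435), np.float64(185.53622222195983)] [np.float64(179.80337562202396), np.float64(187.40924647268602)]
[np.float64(168.61795153474216), np.float64(180.06564626597728)] [np.float64(210.21416955975158), np.float64(198.6621831620197)] a.png rim scene ends ~ (170.0, 181.33333333333334) (209.16666666666669, 198.33333333333334)
```

Emit:
arm_command(moves=[[[-0.003,0,0.011],[0,0,0],0.0],[[-0.006,0,0.022],[0,0,0],0.0],[[-0.009,0,0.033],[0,0,0],0.0],[[-0.011,0,0.043],[0,0,0],0.0],[[-0.0135,0,0.053],[0,0,0],0.0]])

```text
time: 13.75
tool_pos: [0.4972, -0.3147, 0.0527]
tool_rot: [3.142, -0.3, -0.585]
contact_force: [-0.7, 0.7, 0.3]
opening: 0.0005
grip_force: 0.0
```

Run:
```python
from h import *
tou(-.01,-.015,.05,.3)
```

```text
pos [ 0.4972 -0.3147  0.0527] rot [ 3.142 -0.3   -0.585] F [-0.7  0.7  0.3] open 0.0005 grip 0.0 t 13.75 q [-0.72  0.47  1.84  0.08  0.54  1.38]
shift [-0.0392 -0.0002 -0.0093] turn [-0.0013  0.0002  0.0044]
```

Emit:
arm_command(moves=[[[-0.008,0,-0.002],[0,0,0],0.0],[[-0.016,0,-0.004],[0,0,0],0.0],[[-0.024,0,-0.006],[0,0,0],0.0],[[-0.032,0,-0.008],[0,0,0],0.0],[[-0.04,0,-0.01],[0,0,0],0.0]])

```text
time: 14.25
tool_pos: [0.4648, -0.2938, 0.0529]
tool_rot: [3.141, -0.307, -0.586]
contact_force: [7.1, -5.2, -1.7]
opening: 0.0006
grip_force: 3.7
```

Emit:
arm_command(moves=[[[-0.004,0,-0.001],[0,0,0],0.0],[[-0.008,0,-0.002],[0,0,0],0.0],[[-0.012,0,-0.003],[0,0,0],0.0],[[-0.016,0,-0.004],[0,0,0],0.0],[[-0.02,0,-0.005],[0,0,0],0.0]])

```text
time: 14.75
tool_pos: [0.448, -0.2828, 0.0522]
tool_rot: [3.14, -0.308, -0.586]
contact_force: [6.1, -3.7, -0.7]
opening: 0.0004
grip_force: 3.0
```

Run:
```python
from h import *
tou(-.04,-.015,.05,.3)
```

```text
pos [ 0.448  -0.2828  0.0522] rot [ 3.14  -0.308 -0.586] F [ 6.1 -3.7 -0.7] open 0.0004 grip 3.0 t 14.75 q [-0.74  0.38  2.    0.1   0.46  1.34]
shift [-0.0116 -0.0009 -0.0014] turn [ 0.     -0.008   0.0042]
```

Emit:
arm_command(moves=[[[-0.004,0,-0.001],[0,0,0],0.0],[[-0.008,0,-0.002],[0,0,0],0.0],[[-0.012,0,-0.003],[0,0,0],0.0],[[-0.016,0,-0.004],[0,0,0],0.0],[[-0.02,0,-0.005],[0,0,0],0.0]])

```text
time: 15.25
tool_pos: [0.4337, -0.2742, 0.0537]
tool_rot: [3.139, -0.316, -0.585]
contact_force: [3.8, -2.9, 10.1]
opening: 0.0004
grip_force: 4.3
```

Emit:
arm_command(moves=[[[0.003,0,-0.01],[0,0,0],0.0],[[0.0,0,-0.011],[0,0,0],0.0],[[-0.004,0,-0.012],[0,0,0],0.0],[[-0.008,0,-0.013],[0,0,0],0.0],[[-0.012,0,-0.014],[0,0,0],0.0]])

```text
time: 15.75
tool_pos: [0.4147, -0.2599, 0.0584]
tool_rot: [-3.141, -0.299, -0.585]
contact_force: [-1.5, -0.3, -0.1]
opening: 0.0003
grip_force: 0.0
```

Run:
```python
from h import *
tou(-.06,-.015,.05,.3)
np.save('n3.npy',robot.read_camera('scene'));np.save('n3t.npy',robot.read_camera('top'))
a=np.load('n3.npy')[150:250,130:230,::-1];b=np.load('n3t.npy')[120:220,280:380,::-1]
cv2.imwrite('pics/i.png',cv2.resize(np.hstack([a,b]),None,fx=4,fy=4,interpolation=cv2.INTER_CUBIC))
```

```text
pos [ 0.4147 -0.2599  0.0584] rot [-3.141 -0.299 -0.585] F [-1.5 -0.3 -0.1] open 0.0003 grip 0.0 t 15.75 q [-0.75  0.31  2.09  0.11  0.45  1.31]
shift [ 0.006  -0.0003  0.0107] turn [-0.0015  0.0012  0.0044]
```

View pics/i.png

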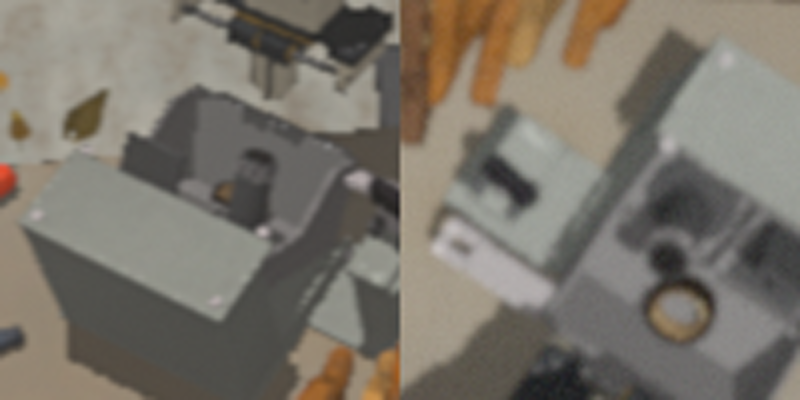

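The bin is well tilted: stub top at (257,155) in the left panel and (667,258) in the right. The fingers slipped over the rim at the end. I'll estimate the tilt.

```bash
cat >> h.py <<'E'
def binpt(x,y,h,th):  # h above hinge plane, bin coords -> world
    c,s=np.cos(th),np.sin(th); return unit(x*c-h*s,y,.012+x*s+h*c)
E
python3 - <<'E'
from h import *
print('obs top',(280+267/4-.4,120+258/4-.4),'scene',(130+257/4-.4,150+155/4-.4))
for th in(.4,.5,.6,.66,.7): print(th,np.round(proj('top',binpt(.11,.041,.104,th)),1),np.round(proj('scene',binpt(.11,.041,.104,th)),1),'rimL',np.round(proj('scene',binpt(.002,.084,.09,th)),1),np.round(proj('top',binpt(.002,.084,.09,th)),1))
E
```

```text
obs top (346.35, 184.1) scene (193.85, 188.35)
0.4 [354.1 172. ] [188.3 199.6] rimL [215.6 191.8] [319.4 192.6]
0.5 [351.7 176.1] [190.4 195.5] rimL [216.8 190.6] [317.7 195. ]
0.6 [349.1 180.5] [192.5 191.5] rimL [218.1 189.6] [316.  197.3]
0.66 [347.4 183.1] [193.9 189.2] rimL [218.8 189.1] [315.  198.7]
0.7 [346.2 185. ] [194.8 187.7] rimL [219.2 188.8] [314.4 199.5]
```

Run:
```python
from h import *
tou(.042,.041,.175,.2)
```

```text
pos [ 0.4146 -0.2598  0.0585] rot [-3.141 -0.299 -0.586] F [-0.3 -0.3  0.5] open 0.0005 grip 0.0 t 15.85 q [-0.75  0.31  2.09  0.11  0.45  1.31]
shift [ 0.1406 -0.0559 -0.0786] turn [-0.0013 -0.0986  0.0043]
```

Emit:
arm_command(moves=[[[0.009,0,-0.035],[0,0,0],0.0],[[0.02,0,-0.08],[0,0,0],0.0],[[0.032,0,-0.125],[0,0,0],0.03],[[0.05,-0.02,-0.12],[0,0,0],0.07],[[0.08,-0.035,-0.115],[0,-0.1,0],0.07]])

```text
time: 16.35
tool_pos: [0.4665, -0.2516, 0.192]
tool_rot: [3.142, -0.194, -0.586]
contact_force: [0.3, -0.5, -0.5]
opening: 0.02
grip_force: 0.0
```

Run:
```python
from h import *
tou(.042,.041,.165,.2)
```

```text
pos [ 0.4665 -0.2516  0.192 ] rot [ 3.142 -0.194 -0.586] F [ 0.3 -0.5 -0.5] open 0.02 grip 0.0 t 16.35 q [-0.65  0.24  1.7   0.01  1.01  1.5 ]
shift [ 0.066  -0.0203  0.0405] turn [-0.0006  0.0055  0.0035]
```

Emit:
arm_command(moves=[[[0.02,-0.01,0],[0,0,0],0.07],[[0.04,-0.016,0],[0,0,0],0.07],[[0.059,-0.018,0.01],[0,0,0],0.07],[[0.061,-0.018,0.03],[0,0,0],0.07],[[0.061,-0.018,0.03],[0,0,0],0.07]])

```text
time: 16.85
tool_pos: [0.534, -0.2754, 0.1721]
tool_rot: [-3.142, -0.194, -0.585]
contact_force: [0.1, -0.4, -0.4]
opening: 0.0598
grip_force: 0.0
```

Run:
```python
from h import *
tou(.042,.041,.094,.2)
m=robot.read_camera('scene');np.save('n4.npy',m)
cv2.imwrite('pics/j.png',cv2.resize(m[150:225,140:240,::-1],None,fx=7,fy=7,interpolation=cv2.INTER_CUBIC))
```

```text
pos [ 0.534  -0.2754  0.1721] rot [-3.142 -0.194 -0.585] F [ 0.1 -0.4 -0.4] open 0.0598 grip 0.0 t 16.85 q [-0.61  0.38  1.55  0.    1.02  1.55]
shift [-0.012  -0.0028  0.0772] turn [-0.001   0.0055  0.0046]
```

View pics/j.png

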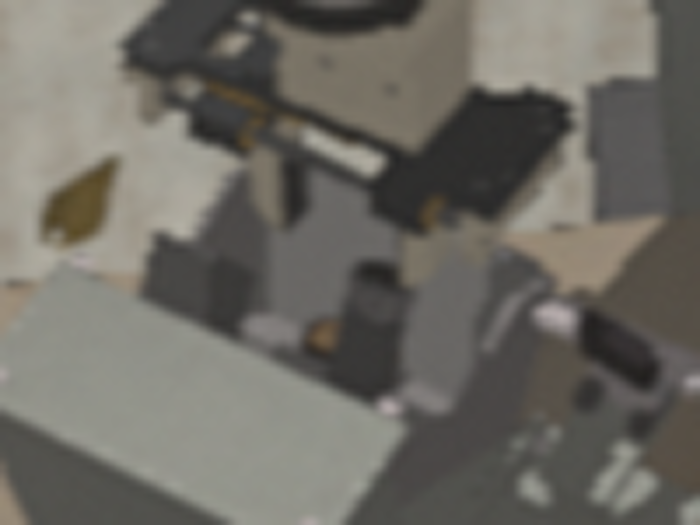

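The fingers, tips at about (275,220) and (425,285), straddle the stub top at (375,280). Descending. That was my last allowed picture.

Emit:
arm_command(moves=[[[-0.004,-0.003,0.02],[0,0,0],0.075],[[-0.007,-0.003,0.04],[0,0,0],0.075],[[-0.01,-0.003,0.055],[0,0,0],0.075],[[-0.011,-0.003,0.066],[0,0,0],0.075],[[-0.012,-0.003,0.077],[0,0,0],0.075]])

```text
time: 17.4
tool_pos: [0.5397, -0.2758, 0.0977]
tool_rot: [3.142, -0.201, -0.586]
contact_force: [-0.8, 0.8, 1.3]
opening: 0.0749
grip_force: 0.0
```

Emit:
arm_command(moves=[[[0,0,0],[0,0,0],0.04],[[0,0,0],[0,0,0],0.02],[[0,0,0],[0,0,0],0.02],[[0,0,0],[0,0,0],0.02],[[0,0,0],[0,0,0],0.02]], squeeze=8)

```text
time: 17.9
tool_pos: [0.5397, -0.2757, 0.0979]
tool_rot: [3.142, -0.201, -0.585]
contact_force: [-0.3, -0.4, 0.3]
opening: 0.0398
grip_force: 0.0
```

Emit:
arm_command(moves=[[[0,0,0],[0,0,0],0.02],[[0,0,0],[0,0,0],0.02],[[0,0,0],[0,0,0],0.02],[[0,0,0],[0,0,0],0.02],[[0,0,0],[0,0,0],0.02]])

```text
time: 18.4
tool_pos: [0.5395, -0.2757, 0.0975]
tool_rot: [3.141, -0.2, -0.585]
contact_force: [-0.5, -0.1, 0.7]
opening: 0.032
grip_force: 7.9
```

Run:
```python
from h import *
tou(.042,.041,.094,.2)
```

```text
pos [ 0.5395 -0.2757  0.0975] rot [ 3.141 -0.2   -0.585] F [-0.5 -0.1  0.7] open 0.032 grip 7.9 t 18.4 q [-0.6   0.47  1.64  0.    0.84  1.55]
shift [-0.0023 -0.      0.0031] turn [-0.0008 -0.0003  0.0044]
```

Emit:
arm_command(moves=[[[0,0,0],[0,0,0],0.02],[[-0.002,0,-0.004],[0,0,0],0.02],[[-0.008,0,-0.016],[0,0,0],0.02],[[-0.014,0,-0.028],[0,0,0],0.02],[[-0.02,0,-0.04],[0,0,0],0.02]], squeeze=40)

```text
time: 18.9
tool_pos: [0.5153, -0.2594, 0.1334]
tool_rot: [-3.142, -0.199, -0.585]
contact_force: [-0.5, 0.7, -2.5]
opening: 0.0316
grip_force: 39.7
```

Emit:
arm_command(moves=[[[-0.007,0,-0.015],[0,0,0],0.02],[[-0.014,0,-0.03],[0,0,0],0.02],[[-0.014,0,-0.06],[0,0,0],0.02],[[-0.014,0,-0.09],[0,0,0],0.02],[[-0.014,0,-0.09],[0,0,0],0.02]])

```text
time: 19.4
tool_pos: [0.491, -0.2432, 0.2232]
tool_rot: [3.141, -0.208, -0.585]
contact_force: [0.2, -0.6, -0.7]
opening: 0.0314
grip_force: 39.7
```

Run:
```python
from h import *
to((.437,.114,.2),.255,+.46)
```

```text
pos [ 0.491  -0.2432  0.2232] rot [ 3.141 -0.208 -0.585] F [ 0.2 -0.6 -0.7] open 0.0314 grip 39.7 t 19.4 q [-0.6   0.23  1.61  0.    1.08  1.55]
shift [-0.2419 -0.268  -0.0274] turn [-0.1073 -0.6277 -0.8485]
```

```bash
cat >> h.py <<'E'
Rg=Ro.from_euler('z',-.585)*Ro.from_euler('y',-.2)*Ro.from_euler('x',np.pi)
Tg=np.array([.5395,-.2757,.0975])
E
python3 - <<'E'
from h import *
T=Ro.from_euler('z',.255)*Ro.from_euler('y',.46)*Ro.from_euler('x',np.pi)
for nm,b in(('A',-.032),('B',0)):
    v=Rg.inv().apply(binpt(.11,.041,.004,.66)+[0,0,b]-Tg); tcp=np.array([.437,.114,.004+b])-T.apply(v)
    print(nm,'base in tool',v.round(4),'place TCP',tcp.round(4))
E
```

```text
A base in tool [0.0307 0.0002 0.0541] place TCP [0.4335 0.1133 0.0341]
B base in tool [0.0371 0.0002 0.0227] place TCP [0.4145 0.1083 0.0408]
```

Emit:
arm_command(moves=[[[-0.025,-0.03,-0.01],[-0.012,-0.07,-0.094],0.02],[[-0.05,-0.06,-0.02],[-0.024,-0.14,-0.19],0.02],[[-0.075,-0.09,-0.03],[-0.036,-0.21,-0.28],0.02],[[-0.1,-0.12,-0.03],[-0.048,-0.28,-0.377],0.02],[[-0.125,-0.15,-0.03],[-0.06,-0.35,-0.47],0.02]])

```text
time: 19.9
tool_pos: [0.4651, -0.0454, 0.2227]
tool_rot: [3.073, 0.175, -0.127]
contact_force: [0.9, 0.2, -2.3]
opening: 0.0315
grip_force: 39.7
```

Run:
```python
from h import *
to((.424,.111,.2),.255,+.46)
```

```text
pos [ 0.4651 -0.0454  0.2227] rot [ 3.073  0.175 -0.127] F [ 0.9  0.2 -2.3] open 0.0315 grip 39.7 t 19.9 q [-0.2   0.33  1.47 -0.08  1.5   1.5 ]
shift [-0.0557 -0.1518  0.0225] turn [-0.0524 -0.2688 -0.3734]
```

Emit:
arm_command(moves=[[[-0.013,-0.038,0.005],[-0.013,-0.067,-0.093],0.02],[[-0.026,-0.076,0.01],[-0.026,-0.134,-0.187],0.02],[[-0.04,-0.114,0.016],[-0.04,-0.2,-0.28],0.02],[[-0.055,-0.15,0.022],[-0.052,-0.268,-0.373],0.02],[[-0.055,-0.15,0.022],[-0.052,-0.268,-0.373],0.02]])

```text
time: 20.4
tool_pos: [0.424, 0.1119, 0.1982]
tool_rot: [-3.139, 0.463, 0.26]
contact_force: [-0.0, -0.7, -2.2]
opening: 0.0316
grip_force: 39.7
```

Emit:
arm_command(moves=[[[0,0,0],[0,0,0],0.02],[[0,0,0],[0,0,0],0.02],[[0,0,0],[0,0,0],0.02],[[0,0,0],[0,0,0],0.02],[[0,0,0],[0,0,0],0.02]])

```text
time: 20.9
tool_pos: [0.4262, 0.1071, 0.2006]
tool_rot: [3.14, 0.456, 0.249]
contact_force: [0.3, -0.1, -1.9]
opening: 0.0312
grip_force: 39.7
```

Run:
```python
from h import *
to((.424,.111,.12),.255,+.46)
m=robot.read_camera('scene');np.save('n5.npy',m)
p=np.array(robot.observe()['tool_pos']);R=Ro.from_euler('xyz',robot.observe()['tool_rot'])
for v in([.0307,0,.0541],[.0371,0,.0227]):
    b=p+R.apply(v); print('base',b,proj('scene',b))
# dark-pixel map around predicted base
u,w=map(int,proj('scene',p)); g=m.max(2)[w-20:w+36:2,u-30:u+30:2]; print(u,w); print('\n'.join(' '.join('%3d'%x for x in r) for r in g))
```

```text
pos [0.4262 0.1071 0.2006] rot [3.14  0.456 0.249] F [ 0.3 -0.1 -1.9] open 0.0312 grip 39.7 t 20.9 q [ 0.12  0.49  1.37 -0.06  1.73  1.44]
shift [ 0.0344 -0.0044  0.0729] turn [-0.0014 -0.0042 -0.0052]
base [0.42980302 0.10811536 0.13845642] [np.float64(300.60628834610225), np.float64(159.37003887276555)]
base [0.44876063 0.11298212 0.1638305 ] [np.float64(303.445669162717), np.float64(159.31411503266983)]
301 147
115 111 106  98  99  99 101 101 101 100 100  96  96 113 139 165 164 164 126  36  40  43  44  52  98 109 107  94 101  99
104 103 101 102 100 101  96  88 125 155 154 153 151 157 161 163 162 157  64  42  39  41  40  50  93  99  98  88  89  88
 82  80  80  77  76  75  76  74 127 163 161 160 160 154 149  99 159 151  65  59  41  40  39  52  91  89  89  85  83  85
 76  77  76  77  77  76  77  74 119 160 163 151  90  65  34  40  81  46  32  61  55  39  39  57  83  84  84  82  83  82
 78  78  77  77  78  78  66  59  51 114 156 114  60  39  39  46  45  38  30  51  70  41  39  68  84  83  82  81  81  80
 78  78  78  77  80  64  58  71  56  56  71  51  45  38  61  83  63  39  32  35  6
[... 1977 characters left out ...]
  99  99 101 100  99  99  99  98  98  98  98  96  98  96  97  98  98  97  98  90 119 150 148  97  94
 77  77  77  92 113  98  99  99  98  98  98  98  97  97  98  97  97  98  98  98  99  99  99  99  95  87  78  80  81  82
 75  75  78 101 154  96  98  99 100  99  99  99  99  98  98  98  98  98  99  98  98  97  98  96  92 150 105  83  82  82
134 141 144 124 126 106  99  99  98  98  97  98  99  98  98  98  98  97  97  98  97  97  97 104 130 120 117  81  82  82
149 149 149 145 150 114  98  99  98  97  97  98  97  97  97  97  97  97  96  97  97  96  95  94 115 104 147  78  98  99
148 148 148 146 120 122  96  98  98  98  98  97  98  97  97  98  97  98  98  99  99  98 136 177 186 145 142 149 155 150
```

Emit:
arm_command(moves=[[[0.015,-0.002,0.03],[0,0,0],0.02],[[0.03,-0.004,0.06],[0,0,0],0.02],[[0.045,-0.004,0.09],[0,0,0],0.02],[[0.055,-0.004,0.113],[0,0,0],0.02],[[0.063,-0.004,0.13],[0,0,0],0.02]])

```text
time: 21.45
tool_pos: [0.4237, 0.111, 0.0543]
tool_rot: [3.141, 0.458, 0.25]
contact_force: [0.1, 0.5, -2.0]
opening: 0.0317
grip_force: 39.7
```

Run:
```python
from h import *
to((.424,.111,.04),.255,+.46)
```

```text
pos [0.4237 0.111  0.0543] rot [3.141 0.458 0.25 ] F [ 0.1  0.5 -2. ] open 0.0317 grip 39.7 t 21.45 q [ 0.13  0.65  1.54 -0.06  1.41  1.47]
shift [0.0066 0.0001 0.0127] turn [-0.0013 -0.0018 -0.0041]
```

Emit:
arm_command(moves=[[[0.001,0,0.002],[0,0,0],0.02],[[0.002,0,0.004],[0,0,0],0.02],[[0.003,0,0.006],[0,0,0],0.02],[[0.0035,0,0.007],[0,0,0],0.02],[[0.004,0,0.008],[0,0,0],0.02]])

```text
time: 21.95
tool_pos: [0.4249, 0.1114, 0.0474]
tool_rot: [3.14, 0.455, 0.251]
contact_force: [0.1, -0.7, -1.7]
opening: 0.0314
grip_force: 39.7
```

Emit:
arm_command(moves=[[[0.0005,0,0.001],[0,0,0],0.02],[[0.001,0,0.002],[0,0,0],0.02],[[0.0015,0,0.003],[0,0,0],0.02],[[0.0015,0,0.003],[0,0,0],0.02],[[0.0015,0,0.003],[0,0,0],0.02]])

```text
time: 22.45
tool_pos: [0.4244, 0.1114, 0.0435]
tool_rot: [3.141, 0.457, 0.251]
contact_force: [-1.4, -0.3, -1.5]
opening: 0.0313
grip_force: 39.7
```

Emit:
arm_command(moves=[[[0.0005,0,0.001],[0,0,0],0.02],[[0.001,0,0.002],[0,0,0],0.02],[[0.0015,0,0.003],[0,0,0],0.02],[[0.0015,0,0.003],[0,0,0],0.02],[[0.0015,0,0.003],[0,0,0],0.02]])

```text
time: 22.95
tool_pos: [0.4244, 0.1114, 0.0401]
tool_rot: [3.141, 0.457, 0.251]
contact_force: [-0.7, -1.2, -1.6]
opening: 0.0315
grip_force: 39.7
```

Emit:
arm_command(moves=[[[0.0005,0,0.001],[0,0,0],0.02],[[0.001,0,0.002],[0,0,0],0.02],[[0.001,0,0.002],[0,0,0],0.02],[[0.001,0,0.002],[0,0,0],0.02],[[0.001,0,0.002],[0,0,0],0.02]])

```text
time: 23.45
tool_pos: [0.425, 0.1111, 0.0395]
tool_rot: [3.14, 0.455, 0.251]
contact_force: [1.1, -0.6, 10.8]
opening: 0.0312
grip_force: 39.8
```

Emit:
arm_command(moves=[[[0,0,-0.001],[0,0,0],0.02],[[0,0,-0.001],[0,0,0],0.02],[[0,0,-0.001],[0,0,0],0.03],[[0,0,-0.001],[0,0,0],0.036],[[0,0,-0.001],[0,0,0],0.045]], squeeze=3)

```text
time: 23.95
tool_pos: [0.4244, 0.1117, 0.0385]
tool_rot: [3.141, 0.458, 0.251]
contact_force: [1.0, 0.3, -0.2]
opening: 0.0399
grip_force: 0.0
```

Emit:
arm_command(moves=[[[0,0,-0.001],[0,0,0],0.055],[[0,0,-0.001],[0,0,0],0.06],[[0,0,-0.001],[0,0,0],0.06],[[0,0,-0.001],[0,0,0],0.06],[[0,0,-0.001],[0,0,0],0.06]])

```text
time: 24.45
tool_pos: [0.4252, 0.1116, 0.0397]
tool_rot: [3.141, 0.457, 0.251]
contact_force: [-0.0, 0.3, 0.9]
opening: 0.0599
grip_force: 0.0
```

Emit:
arm_command(moves=[[[0,0,-0.02],[0,0,0],0.06],[[0,0,-0.05],[0,0,0],0.06],[[0,0,-0.09],[0,0,0],0.06],[[0,0,-0.13],[0,0,0],0.06],[[0,0,-0.15],[0,0,0],0.06]])

```text
time: 24.95
tool_pos: [0.4913, 0.1285, 0.1773]
tool_rot: [3.14, 0.452, 0.251]
contact_force: [0.0, -0.1, 0.4]
opening: 0.06
grip_force: 0.0
```

Run:
```python
from h import *
m=robot.read_camera('scene');np.save('n6.npy',m)
tou(-.11,-.015,.2,.0)
for X in((.437,.114,.004),(.437,.114,.104)):print(proj('scene',X))
g=m.max(2)[136:190:2,272:336:2];print('\n'.join(' '.join('%3d'%x for x in r) for r in g))
```

```text
pos [0.4926 0.1287 0.1787] rot [3.14  0.448 0.25 ] F [-0.5  0.4  2.6] open 0.0597 grip 0.0 t 25.0 q [ 0.14  0.63  1.18 -0.05  1.77  1.46]
shift [-0.1885  0.3263  0.0677] turn [0.1901 0.4207 0.8264]
[np.float64(299.98269765530324), np.float64(182.03670382506414)]
[np.float64(301.9089394926609), np.float64(166.57549422705)]
 78  78  77  78  77  78  76  79 157 160 162 160 152 150 156 160 160 158 158 160 162 160 159 159  73  53  53  68 132 162 158 135
 78  77  78  77  77  78  77 120 162 161 160 160 157 152 154 159 160 160 157 159 161 160 160 133  48  51  54  48  99 156 158 141
 78  77  78  79  78  78  76 127 162 159 158 157 157 154 157 157 157 158 155 153 155 159 162 129  39  50  53  55  75 138 152 148
 79  78  79  79  79  78  76 127 161 156 156 157 153 149 155 159 159 156 155 156 156 157 159 128  35  44  49  54  59 120 146 144
 79  79  78  79  78  79  75 126 159 153 153 156 152 150 153 157 159 159 154 155 156 155 155 126  34  42  49  51  48 103 141 140
 79  79  79  80  80  79  76 122 158 151 155 156 154 152 154 160 160 158 155 152 153 153 156 127  36  40  46  50  53  91 133 134
 79  80 
[... 1979 characters left out ...]
  48  81 100  97  97  97  98  95  94  84  83  83  82  81  82
148 149 150 131 154 101  97  99  98  98  92  56  60  99  70  54  49  50  56  95  99  99  98  97  96  92  84  83  82  82  89 104
148 150 149 139 159 153  97 100 100 100  84  50  51  50  48  50  48  49  50  85 100  98  98  98  98  91  94  87 100  97 110 108
148 149 148 144 155 146  97  99  99 101  83  51  52  51  51  49  50  51  50  81 100  98  99 101 100 105 104 110 108 107 106 105
148 148 149 145 114 172 109  99  99  99  88  53  53  52  52  52  51  49  53  91 101 102 113 111 110 111 111 109 108 107 108 108
148 148 145 144 121 184 121  99 100 100 100  76  51  52  50  50  50  48  74  98 105 117 112 109 110 110 109 109 109 109 108 107
```

Emit:
arm_command(moves=[[[-0.01,0.02,-0.04],[0.02,0.04,0.09],0.0],[[-0.04,0.06,-0.03],[0.04,0.08,0.18],0.0],[[-0.07,0.1,-0.015],[0.06,0.13,0.27],0.0],[[-0.09,0.14,0],[0.08,0.18,0.35],0.0],[[-0.11,0.18,0.01],[0.1,0.23,0.45],0.0]])

```text
time: 25.5
tool_pos: [0.4322, -0.0733, 0.213]
tool_rot: [3.086, 0.209, -0.221]
contact_force: [0.7, -0.8, 0.4]
opening: 0.0246
grip_force: 0.0
```

Run:
```python
from h import *
tou(-.11,-.015,.16,.0)
m=robot.read_camera('top');np.save('n7.npy',m)
for X in((.437,.114,.008),(.437,.114,.104)):print(proj('top',X))
g=m.max(2)[184:246:2,182:246:2];print('\n'.join(' '.join('%3d'%x for x in r) for r in g))
```

```text
pos [ 0.4322 -0.0733  0.213 ] rot [ 3.086  0.209 -0.221] F [ 0.7 -0.8  0.4] open 0.0246 grip 0.0 t 25.5 q [-0.29  0.31  1.54 -0.07  1.5   1.51]
shift [-0.0031  0.1674  0.0643] turn [0.0935 0.196  0.3737]
[np.float64(213.89090416490967), np.float64(214.29769889050223)]
[np.float64(210.1980102812493), np.float64(214.5366137288496)]
155 154 153 156 153 153 152 153 153 154 153 151 154 153 152 152 152 153 152 154 152 153 153 152 151 151 153 150 121  86  55  83
154 154 155 156 154 154 151 153 154 155 154 153 152 153 154 152 153 155 153 154 153 153 152 151 153 152 153 146 103  77  48  93
155 156 156 154 155 154 149 149 147 146 149 146 148 146 148 147 148 144 148 148 147 148 146 133 134 133 132 124  97  67  51  94
157 152 148 138 140 137 128 124 125 125 127 128 126 129 131 132 127 133 137 138 143 153 157 150 150 149 155 140  95  62  53  74
154 154 153 149 151 151 149 158 167 167 170 170 172 177 182 173 169 177 173 171 173 177 180 179 180 181 180 170 107  54  48  56
158 155 158 167 183 185 183 185 185 184 186 187 184 187 188 188 190 189 190 191 191 191 193 193 192 192 192 167  99  48  57  58

[... 2499 characters left out ...]
 116 116 113 119 115 116 126 142 143 142 134 111  93 140 161
134 135 135 110 111 113 112 113 113 115 116 110 117 115 116 113 113 115 112 114 117 115 116 140 148 148 147 132  96  98 150 162
146 143 135 109 114 113 111 113 110 111 112 109 108 112 110 110 108 112 111 110 109 110 122 147 153 151 146 129 103 119 157 162
154 153 150 125 117 117 113 117 117 119 111 108 113 104 109 123 133 138 138 138 140 135 133 151 155 155 144 140 147 145 158 156
158 159 158 157 157 153 147 149 156 155 152 154 153 150 150 156 160 160 164 165 165 156 150 159 158 159 144 141 155 153 156 152
157 160 162 164 164 162 156 147 154 158 159 163 160 158 159 156 163 164 163 165 165 148 157 163 163 160 141 140 150 154 154 153
```

The flange stands upright at the tray centre (plate disc near (213,212), stub top near (210,211)). Next I'll close the bin.

Emit:
arm_command(moves=[[[0,0.04,0],[0.02,0.04,0.08],0.0],[[0,0.08,0.01],[0.04,0.09,0.16],0.0],[[0,0.12,0.02],[0.06,0.13,0.24],0.0],[[-0.002,0.15,0.03],[0.08,0.17,0.32],0.0],[[-0.003,0.16,0.04],[0.09,0.19,0.37],0.0]])

```text
time: 26.05
tool_pos: [0.3884, -0.2301, 0.1834]
tool_rot: [3.137, 0.005, -0.589]
contact_force: [-1.4, 0.3, -0.2]
opening: 0.0003
grip_force: 0.0
```

Emit:
arm_command(moves=[[[0,0,0],[0,0,0],0.0],[[0,0,0],[0,0,0],0.0],[[0,0,0],[0,0,0],0.0],[[0,0,0],[0,0,0],0.0],[[0,0,0],[0,0,0],0.0]])

```text
time: 26.55
tool_pos: [0.3907, -0.2274, 0.1845]
tool_rot: [3.137, 0.006, -0.581]
contact_force: [1.1, -0.1, -0.7]
opening: 0.0006
grip_force: 0.0
```

Run:
```python
from h import *
tou(-.11,-.015,.035,.0)
```

```text
pos [ 0.3907 -0.2274  0.1845] rot [ 3.137  0.006 -0.581] F [ 1.1 -0.1 -0.7] open 0.0006 grip 0.0 t 26.55 q [-0.69  0.22  1.72 -0.01  1.2   1.46]
shift [-0.0023  0.0126  0.1495] turn [0.0042 0.0058 0.009 ]
```

Emit:
arm_command(moves=[[[-0.002,0.005,0.03],[0.004,0.006,0.009],0.0],[[-0.002,0.012,0.07],[0.004,0.006,0.009],0.0],[[-0.002,0.012,0.11],[0.004,0.006,0.009],0.0],[[-0.002,0.012,0.135],[0.004,0.006,0.009],0.0],[[-0.002,0.012,0.15],[0.004,0.006,0.009],0.0]])

```text
time: 27.05
tool_pos: [0.38, -0.2358, 0.0324]
tool_rot: [-3.141, 0.003, -0.591]
contact_force: [0.7, -0.0, 0.3]
opening: 0.0003
grip_force: 0.0
```

Emit:
arm_command(moves=[[[0.008,0,0],[0,0,0],0.0],[[0.016,0,0],[0,0,0],0.0],[[0.024,0,0],[0,0,0],0.0],[[0.032,0,0],[0,0,0],0.0],[[0.04,0,0],[0,0,0],0.0]])

```text
time: 27.55
tool_pos: [0.409, -0.2556, 0.0347]
tool_rot: [-3.142, 0.014, -0.591]
contact_force: [-29.8, 15.8, 30.0]
opening: 0.0005
grip_force: 17.0
```

Pressing on the lip's top edge: the tip is too high. Back out, go lower and retry, rising with the rim.

Emit:
arm_command(moves=[[[-0.01,0,0],[0,0,0],0.0],[[-0.03,0,0],[0,0,0],0.0],[[-0.035,0,0.005],[0,0,0],0.0],[[-0.035,0,0.012],[0,0,0],0.0],[[-0.035,0,0.012],[0,0,0],0.0]])

```text
time: 28.05
tool_pos: [0.3853, -0.24, 0.0217]
tool_rot: [3.141, 0.0, -0.592]
contact_force: [0.1, 0.4, -0.4]
opening: 0.0004
grip_force: 0.0
```

Run:
```python
from h import *
tou(-.08,-.015,.022,.0)
m=robot.read_camera('top')
for th in(.5,.55,.6,.66):print(th,np.round(proj('top',binpt(.002,.084,.09,th)),1),'rimmid',np.round(proj('top',binpt(-.01,0.05,.09,th)),1))
g=m.max(2)[186:216,304:330];print('\n'.join(' '.join('%3d'%x for x in r) for r in g))
```

```text
pos [ 0.3853 -0.24    0.0217] rot [ 3.141  0.    -0.592] F [ 0.1  0.4 -0.4] open 0.0004 grip 0.0 t 28.05 q [-0.73  0.45  1.93 -0.    0.76  1.44]
shift [ 0.0244 -0.0002 -0.0003] turn [ 0.0001  0.0002 -0.002 ]
0.5 [317.7 195. ] rimmid [325.3 204.7]
0.55 [316.8 196.2] rimmid [324.5 205.8]
0.6 [316.  197.3] rimmid [323.7 206.8]
0.66 [315.  198.7] rimmid [322.7 208. ]
180 180 181 178 181 175 166 155 137 116 106  97  96  93  91  90  90  86  80  76  80  83  91  91  90  96
180 180 180 178 180 178 175 168 156 141 123 106  99  89  86  91  85  80  79  77  82  77  83  81  82  84
178 179 179 179 180 179 180 175 170 160 145 127 111  94  89  89  81  75  77  75  79  80  78  79  79  82
178 179 180 178 179 178 182 179 175 168 151 130 111 103  91  88  79  77  75  78  77  78  78  77  81  81
179 179 178 179 178 178 179 177 173 165 147 124 110 105  99  87  81  81  80  80  80  79  79  81  81  78
177 178 178 179 177 178 177 173 166 154 131 115 107 105 101  91  84  79  80  81  79  78  80  78  80  76
168 174 177 178 178 178 173 162 144 130 118 108 107 108 101  94  81  78  77  76  76  79  77  81  78  81
154 16
[... 1685 characters left out ...]
  81  66  61  59  50  45  51  54  55  45  44  47  50  62  74  77  80  82  81
 90  90  93  89  92  87  86  73  61  58  61  49  51  49  43  44  46  39  46  48  65  77  85  84  84  81
 89  88  93  88  90  85  78  63  53  49  57  54  42  45  45  48  41  45  45  51  65  75  81  83  80  85
 92  88  91  92  87  83  70  57  47  44  47  47  44  43  42  47  43  40  45  53  58  69  78  78  85  84
 91  88  90  90  85  73  57  49  45  50  46  47  44  43  41  45  46  38  41  50  54  60  67  77  79  88
 93  93  86  86  80  63  52  42  43  47  48  43  42  44  44  41  44  43  45  42  48  51  60  67  78  79
 87  90  87  77  72  55  46  41  43  45  45  45  47  47  41  43  37  41  46  47  44  44  50  59  74  84
```

Emit:
arm_command(moves=[[[0.01,0,0],[0,0,0],0.0],[[0.02,0,0],[0,0,0],0.0],[[0.028,0,0],[0,0,0],0.0],[[0.034,0,-0.001],[0,0,0],0.0],[[0.038,0,-0.003],[0,0,0],0.0]])

```text
time: 28.6
tool_pos: [0.4127, -0.2582, 0.0249]
tool_rot: [-3.141, 0.011, -0.591]
contact_force: [-13.3, 7.2, 13.4]
opening: 0.0002
grip_force: 7.6
```

The up-force is friction as the rim corner rises along the finger, so I'll follow the rim's arc.

Emit:
arm_command(moves=[[[0.004,0,-0.005],[0,0,0],0.0],[[0.009,0,-0.009],[0,0,0],0.0],[[0.014,0,-0.012],[0,0,0],0.0],[[0.019,0,-0.015],[0,0,0],0.0],[[0.024,0,-0.017],[0,0,0],0.0]])

```text
time: 29.1
tool_pos: [0.4363, -0.2742, 0.0421]
tool_rot: [3.142, 0.002, -0.592]
contact_force: [-4.1, 1.3, -3.3]
opening: 0.0005
grip_force: 1.8
```

Emit:
arm_command(moves=[[[0.005,0,-0.001],[0,0,0],0.0],[[0.01,0,-0.003],[0,0,0],0.0],[[0.014,0,-0.004],[0,0,0],0.0],[[0.018,0,-0.005],[0,0,0],0.0],[[0.021,0,-0.005],[0,0,0],0.0]])

```text
time: 29.6
tool_pos: [0.4511, -0.2841, 0.0469]
tool_rot: [3.142, 0.008, -0.592]
contact_force: [-17.6, 9.4, 10.9]
opening: 0.0006
grip_force: 9.9
```

Run:
```python
from h import *
tou(-.0215,-.015,.047,.0)
m=robot.read_camera('top')
for th in(0,.1,.2,.3):print(th,np.round(proj('top',binpt(.002,.084,.09,th)),1),np.round(proj('scene',binpt(.002,-.084,.09,th)),1),np.round(proj('scene',binpt(.002,.084,.09,th)),1))
```

```text
pos [ 0.4511 -0.2841  0.0469] rot [ 3.142  0.008 -0.592] F [-17.6   9.4  10.9] open 0.0006 grip 9.9 t 29.6 q [-0.71  0.52  1.69 -0.    0.94  1.46]
shift [ 0.0037 -0.0002 -0.0002] turn [ 0.      0.008  -0.0017]
0 [326.5 182.3] [168.6 180.1] [210.2 198.7]
0.1 [324.8 184.9] [170.  178.2] [211.6 196.7]
0.2 [323.  187.5] [171.5 176.5] [212.9 194.9]
0.3 [321.2 190.1] [172.9 175. ] [214.2 193.2]
```

Emit:
arm_command(moves=[[[0.001,0,-0.002],[0,0,0],0.0],[[0.002,0,-0.003],[0,0,0],0.0],[[0.003,0,-0.003],[0,0,0],0.0],[[0.004,0,-0.003],[0,0,0],0.0],[[0.005,0,-0.003],[0,0,0],0.0]])

```text
time: 30.15
tool_pos: [0.4512, -0.284, 0.0478]
tool_rot: [-3.141, 0.019, -0.592]
contact_force: [-22.7, 11.5, 2.9]
opening: 0.0007
grip_force: 12.4
```

Run:
```python
from h import *
tou(-.0215,-.015,.047,.0)
m=robot.read_camera('scene')
b=cv2.imread('pics/s1.png');  # scene reference at 800x600
r=cv2.resize(b,(512,384),interpolation=cv2.INTER_AREA)[:,:,::-1]
print((np.abs(m.astype(int)-r).max(2)[174:206,196:222]>35).astype(int))
```

```text
pos [ 0.4512 -0.284   0.0478] rot [-3.141  0.019 -0.592] F [-22.7  11.5   2.9] open 0.0007 grip 12.4 t 30.15 q [-0.7   0.53  1.67 -0.    0.96  1.46]
shift [ 0.0037 -0.      0.0007] turn [-0.0006  0.0186 -0.0016]
[[1 1 1 1 1 1 1 1 1 1 1 1 1 1 1 1 1 1 1 1 0 0 0 0 0 0]
 [1 1 1 1 1 1 1 1 1 1 1 1 1 1 1 1 1 1 1 1 0 0 0 0 0 0]
 [1 1 1 1 1 1 1 1 1 1 1 1 1 1 1 1 1 1 1 0 0 0 0 0 0 0]
 [1 1 1 1 1 1 1 1 1 1 1 1 1 1 1 1 1 1 1 0 0 0 0 0 0 0]
 [1 1 1 1 1 1 1 1 1 1 1 1 1 1 1 1 1 1 0 0 0 0 0 0 0 0]
 [1 1 1 1 1 1 1 1 1 1 1 1 1 1 1 1 1 1 0 0 0 0 0 0 0 0]
 [1 1 1 1 1 1 1 1 1 1 1 1 1 1 1 1 1 0 0 0 0 0 0 0 0 0]
 [1 1 1 1 1 1 1 1 1 1 1 1 1 1 1 1 0 0 0 0 0 0 0 0 0 0]
 [0 1 1 1 1 1 1 1 1 1 1 1 1 1 1 0 0 0 0 0 0 0 0 0 0 0]
 [0 0 0 1 1 1 1 1 1 1 1 1 1 1 0 0 0 0 0 0 0 0 0 0 0 1]
 [0 0 0 1 1 1 1 1 1 1 1 1 1 1 0 0 0 0 0 0 0 0 0 1 1 1]
 [1 1 1 1 1 1 1 1 1 1 1 1 1 0 0 0 0 0 0 0 0 0 1 1 1 1]
 [1 1 1 1 1 1 1 1 1 1 1 1 1 0 0 0 0 0 0 0 0 1 1 1 1 1]
 [0 0 1 1 1 1 1 1 1 1 1 1 0 0 0 0 0 0 0 0 1 1 1 1 1 1]
 [0 0 0 0 0 1 1 1 1 1 1 1 1 1 1 1 0 0 0 1 1 1 1 1 1 1]
 [1 0 0 0 0 0 0 1 1 1 1 1 1 1 1 1 1 1 1 1 1 1 1 1 1 1]
 [1 1 1 
[... 172 characters left out ...]
 1 1 1 1 1 1 1 1 1 1 1 1 1 1 1 1 1 1 1]
 [0 0 0 0 0 1 1 1 1 1 1 1 1 1 1 1 1 1 1 1 1 1 1 1 1 1]
 [0 0 0 0 0 0 1 1 1 1 1 1 1 1 1 1 1 1 1 1 1 1 1 1 1 1]
 [0 0 0 0 0 0 0 0 1 1 1 1 1 1 1 1 1 1 1 1 1 1 1 1 1 1]
 [0 0 0 0 0 0 0 0 0 0 0 1 1 1 1 1 1 1 1 1 1 1 1 1 1 1]
 [0 0 0 0 0 0 0 0 0 0 0 0 1 1 1 1 1 1 1 1 1 1 1 1 1 1]
 [0 0 0 0 0 0 0 0 0 0 0 0 0 1 1 1 1 1 1 1 1 1 1 1 1 1]
 [0 0 0 0 0 0 0 0 0 0 0 0 0 0 0 1 1 1 1 1 1 1 1 1 1 1]
 [0 0 0 0 0 0 0 0 0 0 0 0 0 0 0 1 1 1 1 1 1 1 1 1 1 1]
 [0 0 0 0 0 0 0 0 0 0 0 0 0 0 1 1 1 1 1 1 0 0 0 0 0 0]
 [0 0 0 0 0 0 0 0 0 0 0 0 0 1 1 1 1 1 1 0 0 0 0 0 0 0]
 [0 0 0 0 0 0 0 0 0 0 0 0 0 1 1 1 1 1 1 0 0 0 0 0 0 0]
 [0 0 0 0 0 0 0 0 0 0 0 0 0 0 1 1 1 1 1 0 0 0 0 0 0 0]]
```

Emit:
arm_command(moves=[[[-0.01,0,0],[0,0,0],0.0],[[-0.03,0,0],[0,0,0],0.0],[[-0.06,0,-0.01],[0,0,0],0.0],[[-0.08,0,-0.05],[0,0,0],0.0],[[-0.09,0,-0.09],[0,0,0],0.0]])

```text
time: 30.7
tool_pos: [0.3826, -0.238, 0.1415]
tool_rot: [-3.142, -0.0, -0.592]
contact_force: [1.8, -1.0, 1.2]
opening: 0.0005
grip_force: 0.0
```

Run:
```python
from h import *
m=robot.read_camera('scene');t=robot.read_camera('top');np.save('n8.npy',m);np.save('n8t.npy',t)
to((.36,-.3,.2),-.59)
# label (white catch) centroid in top & scene: now vs originals
t0=cv2.resize(cv2.imread('pics/t1.png'),(512,384),interpolation=cv2.INTER_AREA)[:,:,::-1]; s0=np.load('n2.npy')
for nm,i,(x0,x1,y0,y1) in(('t0',t0,(296,330,160,200)),('t',t,(296,330,160,200)),('s0',s0,(205,228,192,214)),('s',m,(205,228,192,214))):
    k=i[y0:y1,x0:x1].min(2)>165; ys,xs=np.where(k); print(nm,k.sum(),xs.mean()+x0,ys.mean()+y0)
# tape roll gold
for nm,i in(('t0',t0),('t',t)):
    h=cv2.cvtColor(np.ascontiguousarray(i),cv2.COLOR_RGB2HSV)[170:215,325:385]; k=(h[...,0]>10)&(h[...,0]<28)&(h[...,1]>70);ys,xs=np.where(k);print(nm,'roll',k.sum(),xs.mean()+325,ys.mean()+170)
```

```text
pos [ 0.3861 -0.2409  0.146 ] rot [ 3.14  -0.013 -0.592] F [-0.3 -0.4  0.5] open 0.0006 grip 0.0 t 30.8 q [-0.73  0.26  1.79  0.    1.08  1.44]
shift [ 0.012   0.0637 -0.0538] turn [ 0.0017 -0.0132 -0.0017]
t0 151 318.10596026490066 176.95364238410596
t 71 315.2112676056338 174.28169014084506
s0 73 215.97260273972603 203.97260273972603
s 29 218.3448275862069 206.0344827586207
t0 roll 18 358.1111111111111 191.22222222222223
t roll 29 355.51724137931035 192.75862068965517
```

Emit:
arm_command(moves=[[[0.0,0.04,-0.02],[0,0,0],0.0],[[0.0,0.08,-0.05],[0,0,0],0.0],[[0,0.12,-0.05],[0,0,0],0.0],[[0,0.16,-0.05],[0,0,0],0.0],[[0,0.2,-0.05],[0,0,0],0.0]])

```text
time: 31.3
tool_pos: [0.2714, -0.4071, 0.1909]
tool_rot: [3.14, -0.003, -0.592]
contact_force: [0.8, 0.2, 0.1]
opening: 0.0006
grip_force: 0.0
```

Run:
```python
from h import *
m=robot.read_camera('scene');t=robot.read_camera('top');np.save('n9.npy',m);np.save('n9t.npy',t)
to((.36,-.3,.2),-.59)
t0=cv2.resize(cv2.imread('pics/t1.png'),(512,384),interpolation=cv2.INTER_AREA)[:,:,::-1]; s0=np.load('n2.npy')
for nm,i,(x0,x1,y0,y1) in(('t0',t0,(296,330,160,200)),('t',t,(296,330,160,200)),('s0',s0,(205,228,192,214)),('s',m,(205,228,192,214))):
    k=i[y0:y1,x0:x1].min(2)>165; ys,xs=np.where(k); print(nm,k.sum(),xs.mean()+x0,ys.mean()+y0)
for nm,i,a,(x0,x1,y0,y1) in(('top rim',t0,t,(330,372,188,222)),('top label',t0,t,(308,330,168,192)),('scene rim',s0,m,(170,212,178,202))):
    g=lambda q:cv2.cvtColor(np.ascontiguousarray(q),cv2.COLOR_RGB2GRAY)
    r=cv2.matchTemplate(g(a)[y0-12:y1+12,x0-12:x1+12],g(i)[y0:y1,x0:x1],cv2.TM_CCOEFF_NORMED);_,v,_,l=cv2.minMaxLoc(r);print(nm,v,l[0]-12,l[1]-12)
```

```text
pos [ 0.2699 -0.4092  0.1904] rot [ 3.138e+00 -3.000e-03 -5.960e-01] F [0.6 0.4 0.2] open 0.0004 grip 0.0 t 31.4 q [-1.14  0.28  1.63 -0.    1.23  1.02]
shift [ 0.0132 -0.1409 -0.01  ] turn [ 0.0031 -0.0028 -0.0064]
t0 151 318.10596026490066 176.95364238410596
t 158 318.3164556962025 177.14556962025316
s0 73 215.97260273972603 203.97260273972603
s 70 215.92857142857142 204.0142857142857
top rim 0.5428341031074524 0 -1
top label 0.9516075849533081 1 0
scene rim 0.5599439144134521 0 0
```

Run:
```python
from h import *
m=np.load('n9.npy');t=np.load('n9t.npy')
t0=cv2.resize(cv2.imread('pics/t1.png'),(512,384),interpolation=cv2.INTER_AREA)[:,:,::-1]
for nm,i in(('t0',t0),('t',t)):
    h=cv2.cvtColor(np.ascontiguousarray(i),cv2.COLOR_RGB2HSV)
    for w,(x0,x1,y0,y1) in(('roll',(330,385,165,215)),('tin',(120,160,195,225))):
        q=h[y0:y1,x0:x1];k=(q[...,0]>10)&(q[...,0]<30)&(q[...,1]>75);ys,xs=np.where(k);print(nm,w,k.sum(),xs.mean()+x0,ys.mean()+y0)
for nm,i,(x0,x1,y0,y1) in(('flange top',t,(190,236,192,236)),('knob scene',m,(220,238,190,206)),('knob n2',np.load('n2.npy'),(220,238,190,206))):
    k=i[y0:y1,x0:x1].max(2)<(110 if 'fl' in nm else 60);ys,xs=np.where(k);print(nm,k.sum(),xs.mean()+x0,ys.mean()+y0,xs.min()+x0,xs.max()+x0,ys.min()+y0,ys.max()+y0)
print(robot.hand_in())
```

```text
t0 roll 11 359.09090909090907 190.63636363636363
t0 tin 309 136.70226537216828 211.04207119741102
t roll 19 355.6842105263158 192.6315789473684
t tin 313 136.6102236421725 211.14376996805112
flange top 292 213.0958904109589 211.41438356164383 204 222 201 221
knob scene 58 227.75862068965517 200.06896551724137 223 233 195 205
knob n2 64 227.984375 200.1875 223 234 195 205
the job is handed in; nothing more can be done
None
```

The job is handed in: the knob is parked up, the flange stands upright near the tray centre, and the bin is pushed shut. The tape roll is in the bin and the tin is unmoved in the final images; I did not check the bracket separately, and the judge's result isn't known yet.

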